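Pack a customer's four-cell fruit tray

TASK

Pack the customer's order into the wooden tray: the ripe orange, the ripe mango, the ripe avocado and the sweet potato, each in the middle of the cell whose paper liner has its own colour, lying or standing there as it did on the table. Set them down gently, without dropping them. Leave the two unripe green fruits where they lie.

Things in the scene. Friction and masses are not known exactly. Their poses are not given: they have to be found in the camera images.
- ripe_orange: ripe orange, bright orange, nearly a ball 60 mm across and 56 mm high with a small flat base on which it stands, small green stem dot on top. Origin: centre of its underside, z up; widest 26 mm above it. About 0.16 kg
- ripe_mango: ripe mango, golden yellow, 90 mm long, 58 mm thick. Lies on its side on the table. Origin: on the underside below the middle of its length; x along its length (stem at the -x end), z up; widest at the origin, 29 mm up. Has a slight flat underneath so it does not roll. About 0.22 kg
- ripe_avocado: ripe avocado, nearly black, pear-shaped, 84 mm long, 58 mm thick. Lies on its side on the table. Origin: on the underside below the middle of its length; x along its length (stem at the -x end), z up; widest at x = -10 mm, 29 mm up, tapering to the +x end. Does not roll. About 0.20 kg
- sweet_potato: sweet potato, pink, spindle-shaped, 96 mm long, 50 mm thick. Lies on its side on the table. Origin: on the underside below the middle of its length; x along its length (stem at the -x end), z up; widest at the origin, 25 mm up. Does not roll. About 0.18 kg
- green_orange: unripe orange, plain leaf green, otherwise same shape and size as the ripe orange (60 mm across, 56 mm high). Origin: centre of its underside, z up. To be left alone
- green_mango: unripe mango, plain leaf green, otherwise same shape and size as the ripe mango (90 mm long, 58 mm thick). Lies on its side on the table. Origin: on the underside below the middle of its length; x along its length (stem at the -x end), z up. To be left alone
- orange_liner: bright orange paper liner, fixed, 108 x 108 x 3 mm, floor of one cell (which one varies) of the fixed wooden tray: 238 x 238 mm outside, 2 x 2 cells of 110 x 110 mm, walls and dividers 6 mm thick with tops 25 mm above the table. Origin: centre of the liner's underside, 6 mm above the table (upper face 9 mm above the table); x, y along the tray's sides, z up
- yellow_liner: golden yellow paper liner, fixed, 108 x 108 x 3 mm, floor of one cell (which one varies) of the fixed wooden tray: 238 x 238 mm outside, 2 x 2 cells of 110 x 110 mm, walls and dividers 6 mm thick with tops 25 mm above the table. Origin: centre of the liner's underside, 6 mm above the table (upper face 9 mm above the table); x, y along the tray's sides, z up
- black_liner: nearly black paper liner, fixed, 108 x 108 x 3 mm, floor of one cell (which one varies) of the fixed wooden tray: 238 x 238 mm outside, 2 x 2 cells of 110 x 110 mm, walls and dividers 6 mm thick with tops 25 mm above the table. Origin: centre of the liner's underside, 6 mm above the table (upper face 9 mm above the table); x, y along the tray's sides, z up
- pink_liner: pink paper liner, fixed, 108 x 108 x 3 mm, floor of one cell (which one varies) of the fixed wooden tray: 238 x 238 mm outside, 2 x 2 cells of 110 x 110 mm, walls and dividers 6 mm thick with tops 25 mm above the table. Origin: centre of the liner's underside, 6 mm above the table (upper face 9 mm above the table); x, y along the tray's sides, z up
Things that resemble listed ones, but are neither listed nor needed, are in the scene too. There is more than one size of the sweet_potato; the one meant has the size given above.

How it is judged:
At the end, for the whole second after the job is handed in: Orange on the orange liner, mango on the yellow, avocado on the black, sweet potato on the pink: each origin within 15 mm of the liner's centre and under 10 mm above it, tilted under 0.25 rad, still, released; both green fruits within 30 mm of where they lay (horizontal distance between ripe_orange and orange_liner below 0.015 m and z of ripe_orange in the frame of orange_liner between -0.003 and 0.01 m and angle between each of ripe_orange, ripe_mango, ripe_avocado, sweet_potato's own z axis and vertical below 0.25 rad and linear speed of each of ripe_orange, ripe_mango, ripe_avocado, sweet_potato below 0.02 m/s and horizontal distance between ripe_mango and yellow_liner below 0.015 m and z of ripe_mango in the frame of yellow_liner between -0.003 and 0.01 m and horizontal distance between ripe_avocado and black_liner below 0.015 m and z of ripe_avocado in the frame of black_liner between -0.003 and 0.01 m and horizontal distance between sweet_potato and pink_liner below 0.015 m and z of sweet_potato in the frame of pink_liner between -0.003 and 0.01 m and distance of each of green_orange, green_mango from where it was at the start of the episode below 0.03 m); the robot touches nothing.
It fails at once if an unripe fruit is moved more than 30 mm from where it lay (distance of any of green_orange, green_mango from where it was at the start of the episode above 0.03 m).
It fails at once if a fruit is dropped: in the air touching nothing, 26 mm or more above the liners ((height (world z) of ripe_orange above 0.035 m and contact force between ripe_orange and anything else below 0.02 N) or (height (world z) of ripe_mango above 0.035 m and contact force between ripe_mango and anything else below 0.02 N) or (height (world z) of ripe_avocado above 0.035 m and contact force between ripe_avocado and anything else below 0.02 N) or (height (world z) of sweet_potato above 0.035 m and contact force between sweet_potato and anything else below 0.02 N)).
It fails at once if a fruit is pressed onto its liner with over 60 N (contact force between ripe_orange and orange_liner above 60 N or contact force between ripe_mango and yellow_liner above 60 N or contact force between ripe_avocado and black_liner above 60 N or contact force between sweet_potato and pink_liner above 60 N).
It also fails if it takes over 109 s, if anything falls off the work surface, if the arm or the gripper's body presses on something with over 40 N, if the wrist force passes 120 N, or if a joint passes its speed limit or range.

ROBOT

A 6-joint arm with a two-finger parallel gripper is mounted at the origin on the work surface. World frame = base frame: x ahead of the robot, y to its left, z up, the work surface at z = 0. Lengths are in m, angles in rad, forces in N, time in s.
With the tool pointing down it reaches from about 0.375 to 0.975 m from the base axis. Payload 3.8 kg.
Tool frame: the origin (TCP) lies on the centre line of the jaws, within the pads' length; the fingertips stand 22 mm ahead of it and the grasp point (between the pads) lies 3 mm ahead of it; x points along the fingers, y is the direction in which the jaws open and shut, and the axes are right-handed (so a half turn about x gives the same grasp; the last joint's range is limited). The gripper opens to 85 mm and grips with 20 to 120 N. Pads are 22 mm wide; open, the fingers measure 114 mm over their backs; the gripper's body (76 mm by 85 mm) begins 54 mm behind the grasp point. The pads swing forward as they close: fully open they stand 13 mm farther back than shut.
Start: joints at [-0.037, 0.264, 1.604, -0, 1.274, -0.037], TCP at [0.675, -0, 0.253] pointing down, gripper open.
Joint ranges: [-2.63, 2.63], [-0.94, 2.18], [0.31, 2.57], [-1.31, 4.45], [0, 2.66], [-2.55, 2.55]. Speed limits (rad/s): [2.57, 2.57, 3.14, 3.14, 3.14, 3.14].

INTERFACE

Orientations are given as a rotation vector (axis times angle).
In Python, from workcell import monitor, eyes, finish_job gives the robot as it stands. The module is installed in compiled form; this text tells all that it offers.
- The arm moves only by the tool play_rows, never from a script. Its argument "deltas" is a list of rows, each an object of numbers: "wx", "wy", "wz": the turn, a rotation vector about the world's x, y, z in degrees; "x", "y", "z": the shift along the world's x, y, z in mm; "fingers": the closure, from -1 (fully open) to 1 (shut), so that 0 is half open. A call has 1 to 20 rows; each row is the pose to reach, as a shift and turn from the pose commanded when the call began; what a row does not reach only later rows make up. A row lasts 1/8 s, in which the tool goes at most 62.5 mm and 10.7 degrees, less where a joint would pass 70% of its speed; a pose out of reach is approached as far as the arm can. A call with a gripper value outside its range is refused whole. The fingers move at their own pace and stop on an object; "grip_force" is the grip in N (left out, the last holds). Time passes only in rows, so rows that repeat a pose let the fingers close. It gives the time, the measured TCP pose, the force and the opening at its end, in the units of the state.
- monitor.read_state(): the state, without advancing time (a new reading comes with each control period).
- eyes.read_camera(name): name is "scene" or "side" or "wrist"; returns a dict with "frame" (400x640x3 uint8, red, green, blue), "depth" (400x640 float32, m along the optical axis (not along the pixel's ray), 0 where there is no reading), "K" (3x3 intrinsics, pixels), "view" (4x4, takes a point from world to camera coordinates); the wrist camera has in their place "tool_from_camera" (4x4, takes a point from camera to tool coordinates, whose origin is the TCP and whose axes are the tool frame's). Camera axes: x right, y down, z forward; pixel columns grow to the right and rows downward; lengths in m; the calibration is good to about 2 mm. A picture is of the moment at which its call begins: read the wrist's pose just before it.
- finish_job(): hands the job in, once; it reports no verdict.
The state is a dict: "time": time; "q": joint angles; "joint_vel": joint speeds; "joint_torque": joint torques, N m; "tool_pos": TCP position; "tcp_rot": TCP orientation; "wrist_force": force on the tool from outside, world axes, zero at the start; "torque": the same for the moment, N m; "width": opening from 0.0 (shut) to 1.0 (fully open).
Only numpy, scipy, OpenCV 4.12 (cv2) and the standard library are available. Lean on these libraries where they do the work, as an engineer would, in place of code of your own. Each camera call takes 0.05 s, during which the arm holds its last target.

## Working session

There is one attempt and no reset: what is moved stays moved. The work goes in short steps, Python scripts to look and compute and a tool call to move; the robot and the scene stay as the last step left them, time stands still between calls to the robot, and variables do not carry over. Pictures are saved under pics/ and viewed, and the job is handed in when it is done.

Besides the shell and the picture viewer there is one more tool, called after "Request:" as name([rows], argument=value, ...), one row to a line, values as JSON. play_rows: Moves the arm, as the interface text tells. Its arguments: {"type":"object","properties":{"deltas":{"type":"array"},"grip_force":{"type":"number"}},"required":["deltas"]}

```bash
mkdir -p pics; python3 - <<'E'
from workcell import monitor, eyes
import cv2,pickle
print(monitor.read_state())
for n in ["scene","side","wrist"]:
    c=eyes.read_camera(n); pickle.dump(c,open(f"{n}0.pkl","wb"))
    cv2.imwrite(f"pics/{n}0.png",c["frame"][:,:,::-1]); print(n,c["K"].tolist(),(c["view"] if "view" in c else c["tool_from_camera"]).round(4).tolist())
E
```

```text
{'time': 0.0, 'q': array([-3.69145615e-02,  2.64727007e-01,  1.60539146e+00, -1.43919435e-05,
        1.27366595e+00, -3.68976478e-02]), 'joint_vel': array([ 0.00218022,  0.00114929,  0.00017087, -0.00061461, -0.00028512,
       -0.00039852]), 'joint_torque': array([ 6.10465631e-04, -5.15121067e+01, -3.67308676e+01, -4.07824507e-05,
        1.31324201e-02,  1.46811578e-05]), 'tool_pos': array([6.74320509e-01, 8.93112973e-06, 2.51970143e-01]), 'tcp_rot': array([ 1.20822176,  1.21085615, -1.21079031]), 'wrist_force': array([0.57598109, 0.32796072, 0.69468321]), 'torque': array([ 0.0375363 ,  0.03891951, -0.00159859]), 'width': 0.9987304738596884}
scene [[493.64268761828345, 0.0, 312.97732990748574], [0.0, 493.64268761828345, 200.3772984496134], [0.0, 0.0, 1.0]] [[-0.664, 0.7477, -0.0051, 0.1802], [0.5378, 0.4727, -0.6981, -0.2693], [-0.5196, -0.4663, -0.716, 1.6932], [0.0, 0.0, 0.0, 1.0]]
side [[463.2113884807708, 0.0, 319.2525416538036], [0.0, 463.2113884807708, 210.59170243361743], [0.0, 0.0, 1.0]] [[-0.7464, -0.6654, 0.0112, 0.4199], [-0.3764, 0.4083, -0.8316, 0.1291], [0.5487, -0.625, -0.5553, 1.1127], [0.0, 0.0, 0.0, 1.0]]
wrist [[316.1241990461084, 0.0, 322.787995959246], [0.0, 316.1241990461084, 194.51663923676475], [0.0, 0.0, 1.0]] [[0.0009, -0.3029, 0.953, -0.1207], [1.0, 0.001, -0.0006, -0.0004], [-0.0008, 0.953, 0.3029, -0.077], [0.0, 0.0, 0.0, 1.0]]
```

View pics/scene0.png

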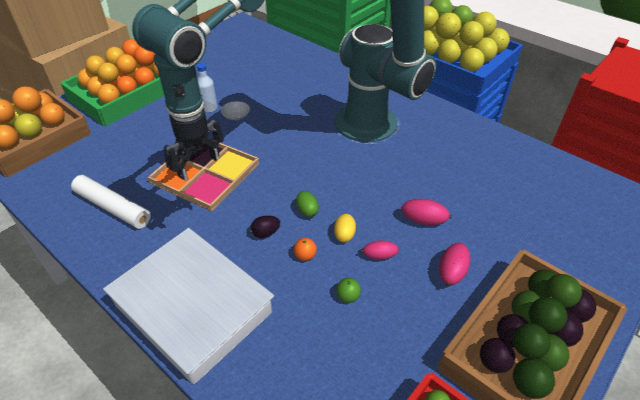

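View pics/side0.png

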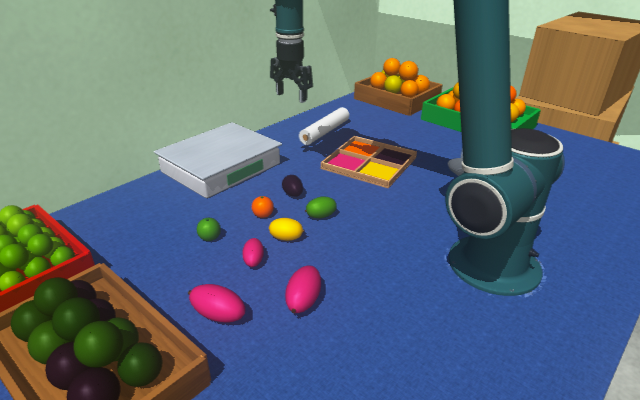

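View pics/wrist0.png

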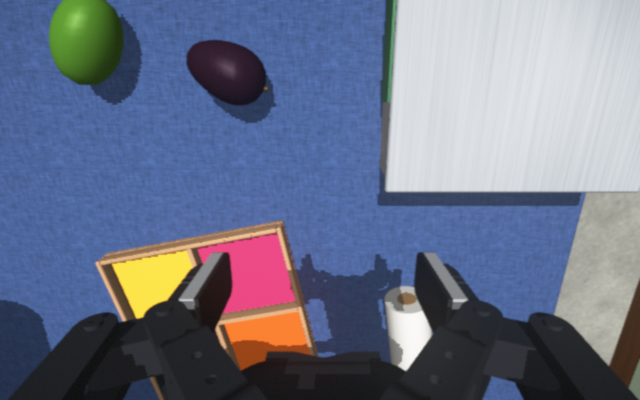

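```bash
cat > h.py <<'E'
import numpy as np,cv2,pickle
def cloud(c,pose=None):
    K=c["K"];d=c["depth"];v,u=np.mgrid[0:400,0:640]
    P=np.stack([(u-K[0,2])/K[0,0]*d,(v-K[1,2])/K[1,1]*d,d],-1)
    T=np.linalg.inv(c["view"]) if "view" in c else pose@c["tool_from_camera"]
    W=P@T[:3,:3].T+T[:3,3]; W[d==0]=np.nan
    return W
def pose(s):
    T=np.eye(4);T[:3,:3]=cv2.Rodrigues(np.array(s["tcp_rot"]))[0];T[:3,3]=s["tool_pos"];return T
E
python3 - <<'E'
from h import *
bl=lambda c:c
out={}
px={"scene":dict(avo=(265,226),mango=(345,228),orange=(305,249),sp=(380,250),spA=(426,212),spB=(455,263),gm=(307,204),go=(348,291)),
"side":dict(avo=(292,186),mango=(286,229),orange=(262,207),sp=(254,253),spA=(304,288),spB=(217,303),gm=(321,208),go=(209,230))}
pts={}
for n in px:
    c=pickle.load(open(n+"0.pkl","rb"));W=cloud(c)
    m0=(W[...,2]>0.006)&(W[...,2]<0.12)
    k,lab=cv2.connectedComponents(m0.astype(np.uint8))
    for o,(u,v) in px[n].items():
        m=lab==lab[v,u]; P=W[m]; pts.setdefault(o,{})[n]=P
        r=cv2.minAreaRect(P[:,:2].astype(np.float32)*1000)
        print(n,o,m.sum(),"rect",np.round(r[0],1),np.round(r[1],1),round(r[2],1),"zmax",P[:,2].max().round(4))
for o in pts:
    P=np.vstack(list(pts[o].values()));r=cv2.minAreaRect(P[:,:2].astype(np.float32)*1000)
    print("both",o,np.round(r[0],1),np.round(r[1],1),round(r[2],1),P[:,2].max().round(4))
pickle.dump(pts,open("pts.pkl","wb"))
# liners
for n in ["scene","side"]:
    c=pickle.load(open(n+"0.pkl","rb"));W=cloud(c);hsv=cv2.cvtColor(c["frame"],cv2.COLOR_RGB2HSV)
    for nm,(u,v) in dict(scene=dict(y=(230,166),p=(207,187),o=(175,182),b=(203,155)),side=dict(y=(379,172),p=(348,161),o=(363,147),b=(393,156)))[n].items():
        m=np.zeros((402,642),np.uint8);cv2.floodFill(c["frame"].copy(),m,(u,v),0,(12,)*3,(12,)*3,cv2.FLOODFILL_FIXED_RANGE|(255<<8)|cv2.FLOODFILL_MASK_ONLY)
        P=W[m[1:-1,1:-1]>0];P=P[~np.isnan(P[:,0])];r=cv2.minAreaRect(P[:,:2].astype(np.float32)*1000)
        print(n,nm,len(P),np.round(r[0],1),np.round(r[1],1),round(r[2],1),np.median(P[:,2]).round(4))
E
```

```text
scene avo 501 rect [584.  105.9] [53.1 81.2] 53.2 zmax 0.0615
scene mango 490 rect [446.4 265.7] [82.4 53.3] 40.2 zmax 0.0605
scene orange 420 rect [568.2 235. ] [52.6 58. ] 59.5 zmax 0.0589
scene sp 536 rect [442.8 380.7] [43.4 95.3] 37.9 zmax 0.0549
scene spA 970 rect [263.4 400. ] [ 62.9 136.1] 29.7 zmax 0.073
scene spB 1006 rect [364.4 546.8] [127.7  68. ] 16.8 zmax 0.0737
scene gm 445 rect [448.  130.4] [61.  75.4] 9.0 zmax 0.0614
scene go 489 rect [591.6 393.9] [56.7 54.1] 79.6 zmax 0.0585
side avo 356 rect [570.3 108.8] [55.5 63.4] 53.8 zmax 0.0608
side mango 619 rect [434.3 270.2] [89.6 45.4] 36.4 zmax 0.061
side orange 378 rect [556.4 237.9] [56.6 44.4] 46.8 zmax 0.0604
side sp 478 rect [431.  382.8] [46.8 81.4] 47.2 zmax 0.0524
side spA 1274 rect [250.5 401.6] [ 65.7 133.5] 23.2 zmax 0.073
side spB 1612 rect [357.  552.7] [137.5  61.8] 22.1 zmax 0.0731
side gm 526 rect [437.1 135.1] [86.8 51. ] 50.8 zmax 0.0612
side go 448 rect [578.3 398.8] [58.9 45.1] 67.2 zmax 0.0608
both avo [579.  101.6] [55.6 86.9] 76.1 0.0615
both mango [440.1 265.3] [93.  60.5] 39.3 0.061
both orange [564.  234.5] [56.1 64. ] 87.8 0.0604
both sp [438.5 378.5] [50.6 98.2] 47.6 0.0549
both spA [255.1 398.4] [ 77.1 135.4] 45.1 0.073
both spB [359.6 547. ] [139.3  71.6] 12.8 0.0737
both gm [442.9 132.3] [87.9 62.2] 63.6 0.0614
both go [587.1 395.9] [58.1 64.1] 77.3 0.0608
scene y 610 [ 458.9 -175.3] [99.2 97.5] 11.4 0.0082
scene p 694 [ 571.2 -151. ] [99.4 96.1] 11.5 0.0082
scene o 136 [ 619.8 -240. ] [43.  54.7] 16.2 0.0084
scene b 168 [ 569.5 -160. ] [335.1  58.7] 58.1 0.0086
side y 362 [ 467.7 -176.5] [97.2 86.9] 11.5 0.0104
side p 306 [ 583.  -154.9] [92.5 82.8] 9.1 0.0103
side o 128 [ 607.  -279.1] [91.9 62.6] 9.5 0.0105
side b 232 [ 491.7 -294.6] [95.2 78.7] 9.0 0.0104
```

```bash
cat > fit.py <<'E'
from h import *
from scipy.optimize import least_squares
S=dict(avo=(32,52,29,29,-10),mango=(45,45,29,29,0),orange=(30,30,30,28,0),sp=(48,48,25,25,0),gm=(45,45,29,29,0),go=(30,30,30,28,0))
def res(p,o,clouds):
    a1,a2,b,h,xo=S[o];out=[]
    for P,off in zip(clouds,[np.zeros(3)] if len(clouds)==1 else [p[3:6],-p[3:6]]):
        Q=P*1000-off; d=Q[:,:2]-p[:2]; c,s=np.cos(p[2]),np.sin(p[2])
        x=d[:,0]*c+d[:,1]*s-xo; y=-d[:,0]*s+d[:,1]*c; z=Q[:,2]-h+(2 if o in("orange","go") else 0)
        A=np.where(x<0,a1,a2); n=np.sqrt((x/A)**2+(y/b)**2+(z/h)**2); r=np.sqrt(x*x+y*y+z*z)
        out.append(r*(1-1/n))
    return np.concatenate(out+[np.atleast_1d(p[3:6])*3 if len(p)>3 else np.zeros(0)])
def fit(o,clouds):
    best=None
    c0=np.mean([P[:,:2].mean(0) for P in clouds],0)*1000
    for th in np.arange(0,2*np.pi,np.pi/6):
        p0=[*c0,th]+([0,0,0] if len(clouds)==2 else [])
        r=least_squares(res,p0,args=(o,clouds),loss="soft_l1",f_scale=1.5)
        if best is None or r.cost<best.cost: best=r
    return best
E
python3 - <<'E'
from fit import *
pts=pickle.load(open("pts.pkl","rb"))
for o in S:
    cl=[P[P[:,2]>0.012] for P in pts[o].values()]
    b=fit(o,cl); print(o,b.x[:2].round(1),np.degrees(b.x[2]).round(1)%360,"off",b.x[3:].round(1),"rms",np.sqrt(np.mean(res(b.x,o,cl)**2)).round(2))
# tray: points at wall-top height
T=[]
for n in ["scene","side"]:
    W=cloud(pickle.load(open(n+"0.pkl","rb")))
    m=(W[...,2]>0.019)&(W[...,2]<0.03)&(W[...,0]>0.36)&(W[...,0]<0.72)&(W[...,1]<-0.05)&(W[...,1]>-0.38)
    k,lab,st,_=cv2.connectedComponentsWithStats(m.astype(np.uint8),connectivity=8)
    P=W[m];print(n,len(P));r=cv2.minAreaRect(P[:,:2].astype(np.float32)*1000);print(r)
    L=W[(W[...,2]<0.028)&(W[...,2]>0.003)&(W[...,0]>0.36)&(W[...,0]<0.72)&(W[...,1]<-0.05)&(W[...,1]>-0.38)]
    print(cv2.minAreaRect(L[:,:2].astype(np.float32)*1000))
    T.append(P[:,:2]*1000)
def tres(p):
    o=[]
    for P,s in zip(T,(1,-1)):
        d=P-p[:2]-s*p[3:5];c,si=np.cos(p[2]),np.sin(p[2]);x=d[:,0]*c+d[:,1]*si;y=-d[:,0]*si+d[:,1]*c
        f=lambda x:np.minimum(np.abs(x),np.abs(np.abs(x)-116))
        o.append(np.minimum(np.maximum(f(x)-2,0),np.maximum(f(y)-2,0))+0.1*np.minimum(f(x),f(y)))
    return np.concatenate(o+[p[3:5]*1.0])
from scipy.optimize import least_squares
b=least_squares(tres,[530,-220,np.radians(11.3),0,0],loss="soft_l1")
print(b.x,np.degrees(b.x[2]),b.cost)
c,s=np.cos(b.x[2]),np.sin(b.x[2])
for nm,(i,j) in dict(y=(-58,58),p=(58,58),o=(58,-58),b=(-58,-58)).items(): print(nm,b.x[0]+c*i-s*j,b.x[1]+s*i+c*j)
E
```

```text
avo [577.4  99.2] 158.0 off [-0.6 -0.7 -1.3] rms 2.03
mango [441.5 263.3] 33.6 off [ 0.  -0.8 -1.1] rms 1.79
orange [564.  231.2] 343.7999999999993 off [ 0.4 -0.8 -0.5] rms 2.1
sp [437.1 377.8] 316.2 off [-1.1 -0.  -0.9] rms 2.05
gm [442.3 127.5] 66.6 off [ 0.3 -0.4 -1. ] rms 1.99
go [587.6 393.8] 57.0 off [ 0.3 -0.8 -0.8] rms 1.9
scene 642
((532.0647583007812, -213.87852478027344), (242.72984313964844, 241.64767456054688), 10.893721580505371)
((539.5780029296875, -213.09205627441406), (323.731689453125, 359.3263244628906), 89.53827667236328)
side 761
((530.0443115234375, -212.2501220703125), (241.37611389160156, 246.97848510742188), 10.874272346496582)
((540.0250244140625, -214.84205627441406), (358.97979736328125, 329.2445373535156), 0.16016130149364471)
[ 5.30801019e+02 -2.12668918e+02  1.99605329e-01  2.00044713e+00
 -1.06755894e+00] 11.436542944880484 755.688193465816
y 462.452228708871 -167.32089845743096
p 576.1490383206644 -144.32012707689708
o 599.1498097011984 -258.0169366886906
b 485.45300008940484 -281.01770806922445
```

```bash
python3 - <<'E'
from h import *
c=pickle.load(open("scene0.pkl","rb"))["frame"][180:310,230:500,::-1]
cv2.imwrite("pics/crop1.png",cv2.resize(c,None,fx=2.9,fy=2.9,interpolation=cv2.INTER_CUBIC))
E
```

```text
(no output)
```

View pics/crop1.png

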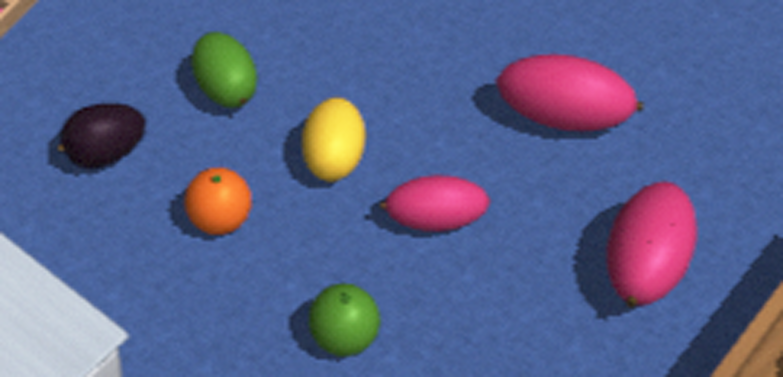

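Request:
play_rows([
  {"x":-20,"y":20,"z":-10,"wz":10,"fingers":-1},
  {"x":-40,"y":45,"z":-25,"wz":20,"fingers":-1},
  {"x":-60,"y":70,"z":-40,"wz":30,"fingers":-1},
  {"x":-80,"y":85,"z":-50,"wz":40,"fingers":-1},
  {"x":-88,"y":95,"z":-53,"wz":50,"fingers":-1},
  {"x":-88,"y":95,"z":-53,"wz":60,"fingers":-1},
  {"x":-88,"y":95,"z":-53,"wz":68,"fingers":-1},
  {"x":-88,"y":95,"z":-53,"wz":68,"fingers":-1},
  {"x":-88,"y":95,"z":-53,"wz":68,"fingers":-1},
], grip_force=40)

```text
schema error: expected keys wx, wy, wz, x, y, z, fingers
```

```bash
cat > look.py <<'E'
import sys
from fit import *
from workcell import monitor, eyes
def look(name,o=None,near=None):
    s=monitor.read_state();c=eyes.read_camera("wrist");T=pose(s);W=cloud(c,T)
    cv2.imwrite(f"pics/{name}.png",c["frame"][:,:,::-1]); pickle.dump((s,c),open(name+".pkl","wb"))
    R=T[:3,:3];print("t",s["time"],"pos",(s["tool_pos"]*1000).round(1),"down",R[:,0].round(3),"jaw",np.degrees(np.arctan2(R[1,1],R[0,1])).round(1),"w",round(s["width"],3),"F",s["wrist_force"].round(1))
    if o:
        near=np.array(near)
        m=(W[...,2]>0.012)&(W[...,2]<0.08)&(np.linalg.norm(W[...,:2]*1000-near,axis=-1)<65)
        k,lab,st,_=cv2.connectedComponentsWithStats(m.astype(np.uint8)); i=1+np.argmax(st[1:,4]); P=W[lab==i]
        b=fit(o,[P]);print(o,len(P),b.x[:2].round(1),np.degrees(b.x[2]).round(1)%360,"rms",np.sqrt(np.mean(res(b.x,o,[P])**2)).round(2),"zmax",P[:,2].max().round(4))
        r=cv2.minAreaRect(P[:,:2].astype(np.float32)*1000);print("rect",np.round(r[0],1),np.round(r[1],1),round(r[2],1))
    return s,c,W
E
python3 -c "
from look import *
look('w1','avo',(577,99))"
```

```text
t 0.15 pos [674.5   0.  252.2] down [-0.002  0.    -1.   ] jaw -0.0 w 1.005 F [-0.  -0.1  0. ]
avo 3907 [574.8  99.1] 157.1 rms 0.78 zmax 0.0602
rect [577.9  99.5] [63.4 75. ] 36.9
```

View pics/w1.png

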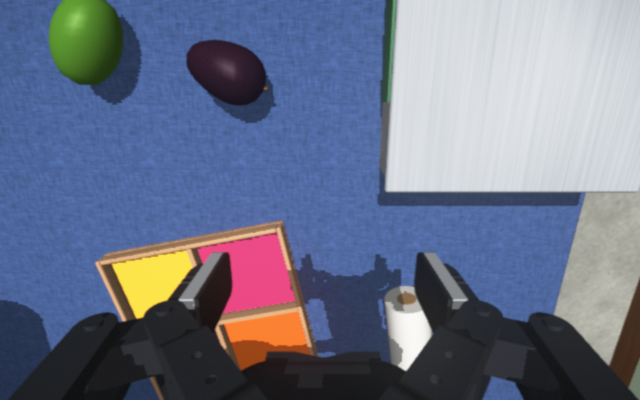

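The picture, taken before any motion, shows the avocado at (228,72) with its stem at (265,90), the tray at lower left and a green mango at (87,40). The move was refused because every row needs all the keys.

Request:
play_rows([
  {"x":-20,"y":20,"z":-10,"wx":0,"wy":0,"wz":10,"fingers":-1},
  {"x":-40,"y":45,"z":-25,"wx":0,"wy":0,"wz":20,"fingers":-1},
  {"x":-60,"y":70,"z":-40,"wx":0,"wy":0,"wz":30,"fingers":-1},
  {"x":-80,"y":85,"z":-50,"wx":0,"wy":0,"wz":40,"fingers":-1},
  {"x":-90,"y":95,"z":-53,"wx":0,"wy":0,"wz":50,"fingers":-1},
  {"x":-90,"y":95,"z":-53,"wx":0,"wy":0,"wz":60,"fingers":-1},
  {"x":-90,"y":95,"z":-53,"wx":0,"wy":0,"wz":67,"fingers":-1},
  {"x":-90,"y":95,"z":-53,"wx":0,"wy":0,"wz":67,"fingers":-1},
  {"x":-90,"y":95,"z":-53,"wx":0,"wy":0,"wz":67,"fingers":-1},
], grip_force=40)

```text
time: 1.32
tool_pos: [0.5849, 0.095, 0.2001]
tcp_rot: [0.316, 1.548, -0.317]
wrist_force: [-0.0, -0.9, -0.2]
width: 1.001
```

```bash
python3 -c "
from look import *
look('w2','avo',(577,99))"
```

```text
t 1.325 pos [584.9  95.  200.1] down [-0. -0. -1.] jaw 66.9 w 1.001 F [-0.  -0.9 -0.2]
avo 4128 [576.3  98.6] 156.7 rms 0.76 zmax 0.0597
rect [576.4  99.3] [64.7 73.6] 32.2
```

View pics/w2.png

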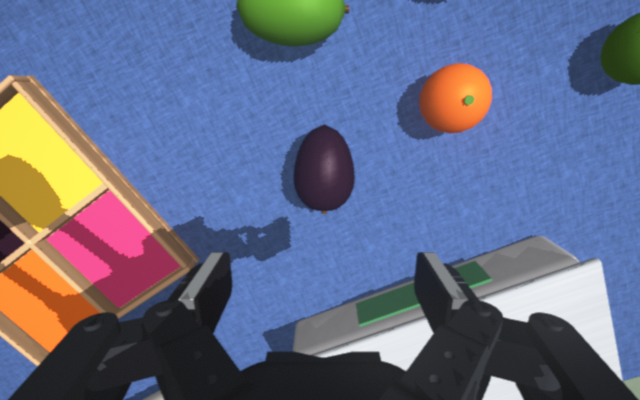

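```bash
python3 -c "
from h import *
W=cloud(pickle.load(open('scene0.pkl','rb')))
P=W[~np.isnan(W[...,0])]*1000
d=np.hypot(P[:,0]-585,P[:,1]-95)
m=(P[:,2]>12)&(P[:,2]<150)&(d>60)
for r in (80,100,120,140): 
  k=m&(d<r); print(r,k.sum(),P[k].max(0) if k.any() else '',P[k].min(0) if k.any() else '')
"
```

```text
80 0  
100 0  
120 50 [589.27025148 214.85614301  49.80403873] [465.94550577 109.78033498  16.91605436]
140 388 [595.76108863 234.75301347  61.43474226] [445.53405342  93.4689558   13.64285319]
```

Request:
play_rows([
  {"x":0,"y":0,"z":-40,"wx":0,"wy":0,"wz":0,"fingers":-1},
  {"x":0,"y":0,"z":-80,"wx":0,"wy":0,"wz":0,"fingers":-1},
  {"x":0,"y":0,"z":-110,"wx":0,"wy":0,"wz":0,"fingers":-1},
], grip_force=40)

```text
time: 1.75
tool_pos: [0.5843, 0.0948, 0.0885]
tcp_rot: [0.316, 1.549, -0.316]
wrist_force: [0.3, -0.6, -0.1]
width: 1.0
```

Request:
play_rows([
  {"x":0,"y":0,"z":-30,"wx":0,"wy":0,"wz":0,"fingers":-1},
  {"x":0,"y":0,"z":-55,"wx":0,"wy":0,"wz":0,"fingers":-1},
  {"x":0,"y":0,"z":-63,"wx":0,"wy":0,"wz":0,"fingers":-1},
  {"x":0,"y":0,"z":-63,"wx":0,"wy":0,"wz":0,"fingers":-0.4},
  {"x":0,"y":0,"z":-63,"wx":0,"wy":0,"wz":0,"fingers":-0.2},
  {"x":0,"y":0,"z":-63,"wx":0,"wy":0,"wz":0,"fingers":0.2},
  {"x":0,"y":0,"z":-63,"wx":0,"wy":0,"wz":0,"fingers":1},
  {"x":0,"y":0,"z":-63,"wx":0,"wy":0,"wz":0,"fingers":1},
  {"x":0,"y":0,"z":-63,"wx":0,"wy":0,"wz":0,"fingers":1},
], grip_force=40)

```text
time: 2.88
tool_pos: [0.5865, 0.0952, 0.0289]
tcp_rot: [0.316, 1.545, -0.314]
wrist_force: [-0.1, -0.6, 6.2]
width: 0.65
```

```bash
python3 -c "
from look import *
look('w3','avo',(577,99))"
```

```text
t 2.875 pos [586.5  95.2  28.9] down [ 0.003  0.    -1.   ] jaw 67.0 w 0.65 F [-0.1 -0.6  6.2]
avo 39953 [574.8  96.1] 254.0 rms 18.73 zmax 0.08
rect [570.9 101.2] [126.1  72.4] 64.1
```

View pics/w3.png

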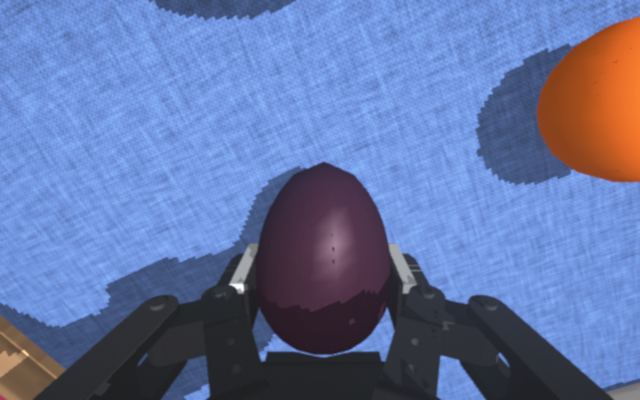

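Request:
play_rows([
  {"x":0,"y":0,"z":5,"wx":0,"wy":0,"wz":0,"fingers":1},
  {"x":0,"y":0,"z":12,"wx":0,"wy":0,"wz":0,"fingers":1},
  {"x":0,"y":0,"z":20,"wx":0,"wy":0,"wz":0,"fingers":1},
  {"x":0,"y":0,"z":20,"wx":0,"wy":0,"wz":0,"fingers":1},
], grip_force=40)

```text
time: 3.42
tool_pos: [0.5857, 0.0951, 0.0482]
tcp_rot: [0.315, 1.546, -0.314]
wrist_force: [-0.2, 0.8, -0.7]
width: 0.657
```

```bash
python3 -c "
from look import *
look('w4');c=eyes.read_camera('side');cv2.imwrite('pics/s4.png',cv2.resize(c['frame'][100:250,200:400,::-1],None,fx=4,fy=4,interpolation=cv2.INTER_CUBIC))"
```

```text
t 3.425 pos [585.7  95.1  48.2] down [ 0.002  0.    -1.   ] jaw 67.0 w 0.657 F [-0.2  0.8 -0.7]
```

View pics/s4.png

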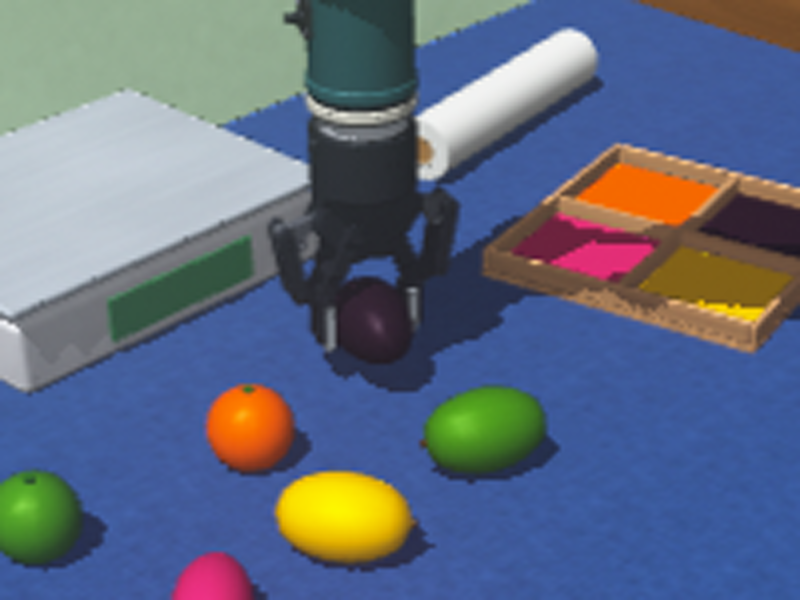

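View pics/w4.png

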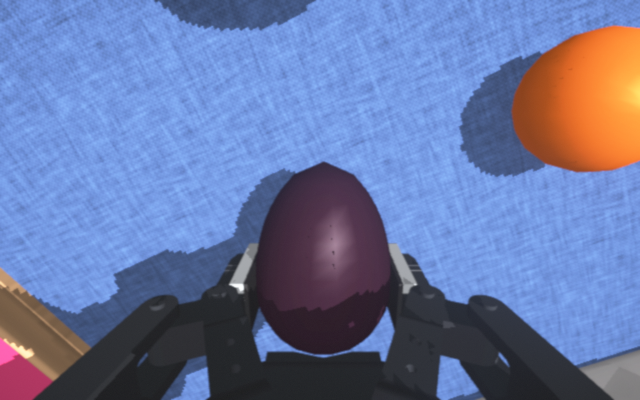

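Request:
play_rows([
  {"x":0,"y":0,"z":25,"wx":0,"wy":0,"wz":0,"fingers":1},
  {"x":0,"y":-10,"z":60,"wx":0,"wy":0,"wz":0,"fingers":1},
  {"x":-8,"y":-35,"z":85,"wx":0,"wy":0,"wz":3,"fingers":1},
  {"x":-16,"y":-70,"z":90,"wx":0,"wy":0,"wz":7,"fingers":1},
  {"x":-26,"y":-110,"z":90,"wx":0,"wy":0,"wz":12,"fingers":1},
  {"x":-36,"y":-150,"z":90,"wx":0,"wy":0,"wz":17,"fingers":1},
  {"x":-46,"y":-190,"z":90,"wx":0,"wy":0,"wz":22,"fingers":1},
  {"x":-56,"y":-230,"z":90,"wx":0,"wy":0,"wz":27,"fingers":1},
  {"x":-66,"y":-270,"z":90,"wx":0,"wy":0,"wz":31,"fingers":1},
  {"x":-76,"y":-310,"z":90,"wx":0,"wy":0,"wz":34,"fingers":1},
  {"x":-83,"y":-345,"z":90,"wx":0,"wy":0,"wz":34.4,"fingers":1},
  {"x":-88,"y":-367,"z":90,"wx":0,"wy":0,"wz":34.4,"fingers":1},
  {"x":-89,"y":-374,"z":90,"wx":0,"wy":0,"wz":34.4,"fingers":1},
  {"x":-89,"y":-374,"z":90,"wx":0,"wy":0,"wz":34.4,"fingers":1},
  {"x":-89,"y":-374,"z":90,"wx":0,"wy":0,"wz":34.4,"fingers":1},
], grip_force=40)

```text
time: 5.4
tool_pos: [0.4961, -0.278, 0.1371]
tcp_rot: [-0.156, 1.565, 0.157]
wrist_force: [0.1, -0.5, -2.1]
width: 0.654
```

```bash
cat > tray.py <<'E'
from h import *
from scipy.optimize import least_squares
def trayfit(W,p0=(531,-212.5,0.1996)):
    x,y,z=W[...,0]*1000,W[...,1]*1000,W[...,2]*1000
    m=(z>21)&(z<29)&(np.abs(x-p0[0])<150)&(np.abs(y-p0[1])<150)
    P=np.stack([x[m],y[m]],-1)
    def f(p):
        d=P-p[:2];c,s=np.cos(p[2]),np.sin(p[2]);a=d[:,0]*c+d[:,1]*s;b=-d[:,0]*s+d[:,1]*c
        g=lambda q:np.minimum(np.abs(q),np.abs(np.abs(q)-116))
        return np.maximum(np.minimum(g(a),g(b))-3,0)+0.05*np.minimum(g(a),g(b))
    b=least_squares(f,p0,loss="soft_l1")
    c,s=np.cos(b.x[2]),np.sin(b.x[2])
    print("tray",len(P),b.x[:2].round(1),np.degrees(b.x[2]).round(2),"cost",(b.cost/max(len(P),1)).round(3),{nm:np.round([b.x[0]+c*i-s*j,b.x[1]+s*i+c*j],1).tolist() for nm,(i,j) in dict(y=(-58,58),p=(58,58),o=(58,-58),b=(-58,-58)).items()})
E
python3 -c "
from look import *
from tray import *
s,c,W=look('w5');print(s['q'].round(2));trayfit(W)
for n in ('scene','side'): trayfit(cloud(pickle.load(open(n+'0.pkl','rb'))))
s1,c1=pickle.load(open('w1.pkl','rb'));trayfit(cloud(c1,pose(s1)))
s1,c1=pickle.load(open('w2.pkl','rb'));trayfit(cloud(c1,pose(s1)))
cc=eyes.read_camera('side');cv2.imwrite('pics/s5.png',cc['frame'][...,::-1])
"
```

```text
t 5.4 pos [ 496.1 -278.   137.1] down [-0.     0.001 -1.   ] jaw 101.4 w 0.654 F [ 0.1 -0.5 -2.1]
[-0.55  0.17  1.95  0.    1.03 -2.33]
tray 8811 [ 529.2 -215.3] 11.51 cost 0.01 {'y': [460.8, -170.0], 'p': [574.5, -146.8], 'o': [597.6, -260.5], 'b': [483.9, -283.7]}
tray 451 [ 532.7 -213.5] 11.25 cost 0.131 {'y': [464.5, -167.9], 'p': [578.2, -145.3], 'o': [600.9, -259.1], 'b': [487.1, -281.7]}
tray 606 [ 529.  -211.6] 11.65 cost 0.27 {'y': [460.5, -166.5], 'p': [574.1, -143.1], 'o': [597.5, -256.7], 'b': [483.9, -280.1]}
tray 2670 [ 529.4 -214.4] 11.41 cost 0.009 {'y': [461.1, -169.0], 'p': [574.8, -146.0], 'o': [597.7, -259.8], 'b': [484.0, -282.7]}
tray 4431 [ 529.3 -214.3] 11.5 cost 0.017 {'y': [460.9, -169.0], 'p': [574.5, -145.9], 'o': [597.7, -259.6], 'b': [484.0, -282.7]}
```

View pics/w5.png

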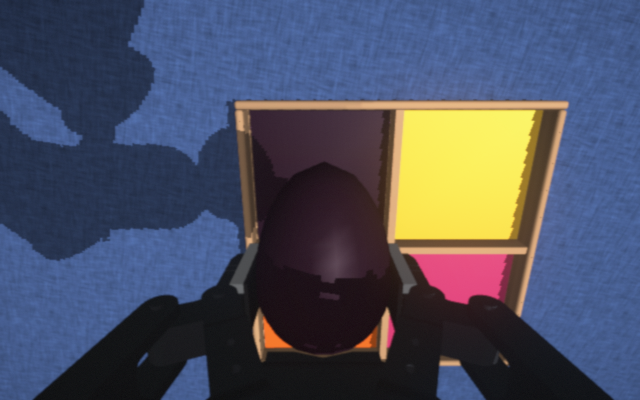

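View pics/s5.png

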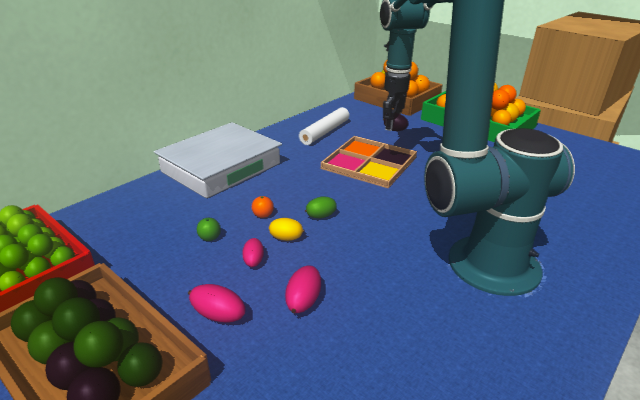

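Request:
play_rows([
  {"x":-1.5,"y":-2.5,"z":-20,"wx":0,"wy":0,"wz":0,"fingers":1},
  {"x":-1.5,"y":-2.5,"z":-45,"wx":0,"wy":0,"wz":0,"fingers":1},
  {"x":-1.5,"y":-2.5,"z":-65,"wx":0,"wy":0,"wz":0,"fingers":1},
  {"x":-1.5,"y":-2.5,"z":-80,"wx":0,"wy":0,"wz":0,"fingers":1},
  {"x":-1.5,"y":-2.5,"z":-90,"wx":0,"wy":0,"wz":0,"fingers":1},
  {"x":-1.5,"y":-2.5,"z":-95,"wx":0,"wy":0,"wz":0,"fingers":1},
  {"x":-1.5,"y":-2.5,"z":-97,"wx":0,"wy":0,"wz":0,"fingers":1},
  {"x":-1.5,"y":-2.5,"z":-98,"wx":0,"wy":0,"wz":0,"fingers":1},
  {"x":-1.5,"y":-2.5,"z":-98,"wx":0,"wy":0,"wz":0,"fingers":1},
], grip_force=40)

```text
time: 6.62
tool_pos: [0.4948, -0.2818, 0.0398]
tcp_rot: [-0.157, 1.564, 0.156]
wrist_force: [0.0, 0.2, -1.2]
width: 0.656
```

Request:
play_rows([
  {"x":0,"y":0,"z":-1,"wx":0,"wy":0,"wz":0,"fingers":1},
  {"x":0,"y":0,"z":-2,"wx":0,"wy":0,"wz":0,"fingers":1},
  {"x":0,"y":0,"z":-2,"wx":0,"wy":0,"wz":0,"fingers":1},
], grip_force=20)

```text
time: 7.0
tool_pos: [0.4948, -0.2816, 0.0379]
tcp_rot: [-0.156, 1.565, 0.156]
wrist_force: [-1.3, 0.2, 3.4]
width: 0.655
```

Contact shows as +3.4 N. Opening gently.

Request:
play_rows([
  {"x":0,"y":0,"z":0,"wx":0,"wy":0,"wz":0,"fingers":-0.35},
  {"x":0,"y":0,"z":0,"wx":0,"wy":0,"wz":0,"fingers":-0.5},
  {"x":0,"y":0,"z":0,"wx":0,"wy":0,"wz":0,"fingers":-0.65},
  {"x":0,"y":0,"z":0,"wx":0,"wy":0,"wz":0,"fingers":-0.65},
  {"x":0,"y":0,"z":10,"wx":0,"wy":0,"wz":0,"fingers":-0.65},
  {"x":0,"y":0,"z":30,"wx":0,"wy":0,"wz":0,"fingers":-0.65},
  {"x":0,"y":0,"z":70,"wx":0,"wy":0,"wz":0,"fingers":-0.8},
  {"x":0,"y":0,"z":120,"wx":0,"wy":0,"wz":0,"fingers":-1},
  {"x":0,"y":0,"z":150,"wx":0,"wy":0,"wz":0,"fingers":-1},
  {"x":0,"y":0,"z":150,"wx":0,"wy":0,"wz":0,"fingers":-1},
], grip_force=20)

```text
time: 8.25
tool_pos: [0.4967, -0.2829, 0.1917]
tcp_rot: [-0.16, 1.559, 0.152]
wrist_force: [0.4, 0.1, -0.8]
width: 0.999
```

```bash
cat >> look.py <<'E'
def placed(W,o,near,h0=0.009):
    m=(W[...,2]>0.03)&(W[...,2]<0.09)&(np.linalg.norm(W[...,:2]*1000-np.array(near),axis=-1)<56)
    k,lab,st,_=cv2.connectedComponentsWithStats(m.astype(np.uint8)); i=1+np.argmax(st[1:,4]); P=W[lab==i]-[0,0,h0]
    b=fit(o,[P]);print("PLACED",o,len(P),b.x[:2].round(1),"err",(b.x[:2]-near).round(1),np.degrees(b.x[2]).round(1)%360,"rms",np.sqrt(np.mean(res(b.x,o,[P])**2)).round(2),"zmax",(P[:,2].max()+h0).round(4))
E
python3 -c "
from look import *
from tray import *
s,c,W=look('w6');trayfit(W);placed(W,'avo',(484,-283))
"
```

```text
t 8.25 pos [ 496.7 -282.9  191.7] down [ 0.007 -0.004 -1.   ] jaw 101.4 w 0.999 F [ 0.4  0.1 -0.8]
tray 8287 [ 528.8 -215.3] 11.47 cost 0.009 {'y': [460.4, -170.0], 'p': [574.1, -147.0], 'o': [597.1, -260.7], 'b': [483.5, -283.7]}
PLACED avo 4670 [ 485.  -284.2] err [ 1.  -1.2] 191.1 rms 0.73 zmax 0.0689
```

View pics/w6.png

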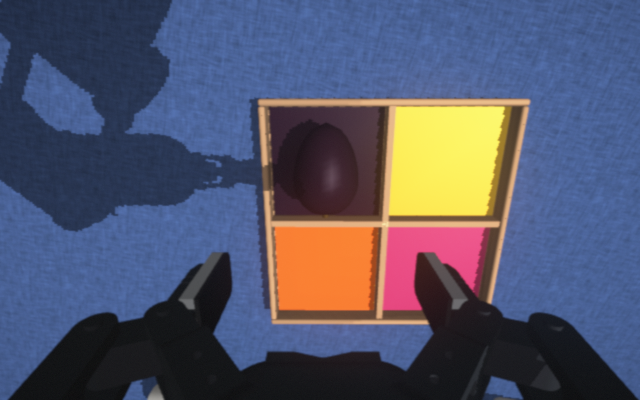

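```bash
python3 -c "
from look import *
s,c=pickle.load(open('w2.pkl','rb'));W=cloud(c,pose(s))
def f(o,near):
    m=(W[...,2]>0.012)&(W[...,2]<0.08)&(np.linalg.norm(W[...,:2]*1000-np.array(near),axis=-1)<65)
    k,lab,st,_=cv2.connectedComponentsWithStats(m.astype(np.uint8)); i=1+np.argmax(st[1:,4]); P=W[lab==i]
    b=fit(o,[P]);print(o,len(P),b.x[:2].round(1),np.degrees(b.x[2])%360,np.sqrt(np.mean(res(b.x,o,[P])**2)).round(2))
f('orange',(564,231));f('gm',(442,128))
"
```

```text
orange 3929 [562.3 230.5] 267.1862118535214 1.34
gm 4105 [440.  127.3] 244.66344978414065 0.68
```

Request:
play_rows([
  {"x":5,"y":40,"z":10,"wx":0,"wy":0,"wz":-8,"fingers":-1},
  {"x":15,"y":100,"z":10,"wx":0,"wy":0,"wz":-18,"fingers":-1},
  {"x":25,"y":160,"z":10,"wx":0,"wy":0,"wz":-28,"fingers":-1},
  {"x":35,"y":220,"z":10,"wx":0,"wy":0,"wz":-38,"fingers":-1},
  {"x":45,"y":280,"z":10,"wx":0,"wy":0,"wz":-48,"fingers":-1},
  {"x":55,"y":340,"z":10,"wx":0,"wy":0,"wz":-58,"fingers":-1},
  {"x":60,"y":400,"z":10,"wx":0,"wy":0,"wz":-68,"fingers":-1},
  {"x":65,"y":460,"z":10,"wx":0,"wy":0,"wz":-78,"fingers":-1},
  {"x":68,"y":500,"z":10,"wx":0,"wy":0,"wz":-88,"fingers":-1},
  {"x":68,"y":512,"z":10,"wx":0,"wy":0,"wz":-90,"fingers":-1},
  {"x":68,"y":512,"z":10,"wx":0,"wy":0,"wz":-90,"fingers":-1},
  {"x":68,"y":512,"z":10,"wx":0,"wy":0,"wz":-90,"fingers":-1},
], grip_force=40)

```text
time: 9.8
tool_pos: [0.5617, 0.2295, 0.1959]
tcp_rot: [1.059, 1.298, -1.063]
wrist_force: [0.3, -1.1, 0.6]
width: 0.998
```

```bash
python3 -c "
from look import *
s,c,W=look('w7','orange',(564,231))
m=0
"
```

```text
t 9.8 pos [561.7 229.5 195.9] down [-0.002 -0.001 -1.   ] jaw 11.4 w 0.998 F [ 0.3 -1.1  0.6]
orange 3099 [562.4 230.9] 294.9000000000001 rms 1.34 zmax 0.0589
rect [562.1 232.1] [56.8 57.1] 57.1
```

View pics/w7.png

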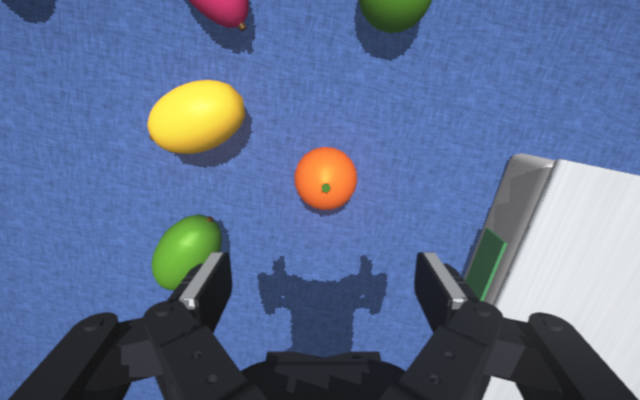

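The orange sits centred between the jaws at (326,180). Going down on it.

Request:
play_rows([
  {"x":0,"y":0.5,"z":-40,"wx":0,"wy":0,"wz":0,"fingers":-1},
  {"x":0,"y":0.5,"z":-85,"wx":0,"wy":0,"wz":0,"fingers":-1},
  {"x":0,"y":0.5,"z":-125,"wx":0,"wy":0,"wz":0,"fingers":-1},
  {"x":0,"y":0.5,"z":-155,"wx":0,"wy":0,"wz":0,"fingers":-1},
  {"x":0,"y":0.5,"z":-168,"wx":0,"wy":0,"wz":0,"fingers":-1},
  {"x":0,"y":0.5,"z":-170,"wx":0,"wy":0,"wz":0,"fingers":-1},
  {"x":0,"y":0.5,"z":-170,"wx":0,"wy":0,"wz":0,"fingers":-0.5},
  {"x":0,"y":0.5,"z":-170,"wx":0,"wy":0,"wz":0,"fingers":-0.3},
  {"x":0,"y":0.5,"z":-170,"wx":0,"wy":0,"wz":0,"fingers":0.2},
  {"x":0,"y":0.5,"z":-170,"wx":0,"wy":0,"wz":0,"fingers":1},
  {"x":0,"y":0.5,"z":-170,"wx":0,"wy":0,"wz":0,"fingers":1},
  {"x":0,"y":0.5,"z":-170,"wx":0,"wy":0,"wz":0,"fingers":1},
], grip_force=40)

```text
time: 11.35
tool_pos: [0.5639, 0.2314, 0.0294]
tcp_rot: [1.063, 1.295, -1.059]
wrist_force: [-0.7, -1.1, 6.8]
width: 0.681
```

Request:
play_rows([
  {"x":0,"y":0,"z":5,"wx":0,"wy":0,"wz":0,"fingers":1},
  {"x":0,"y":0,"z":12,"wx":0,"wy":0,"wz":0,"fingers":1},
  {"x":0,"y":0,"z":20,"wx":0,"wy":0,"wz":0,"fingers":1},
  {"x":0,"y":0,"z":20,"wx":0,"wy":0,"wz":0,"fingers":1},
], grip_force=40)

```text
time: 11.85
tool_pos: [0.5632, 0.2313, 0.0483]
tcp_rot: [1.063, 1.296, -1.06]
wrist_force: [0.3, 0.2, -1.8]
width: 0.678
```

```bash
python3 -c "
from look import *
look('w8');c=eyes.read_camera('side');cv2.imwrite('pics/s8.png',cv2.resize(c['frame'][100:250,180:380,::-1],None,fx=4,fy=4,interpolation=cv2.INTER_CUBIC))"
```

```text
t 11.85 pos [563.2 231.3  48.3] down [ 0.002  0.001 -1.   ] jaw 11.4 w 0.678 F [ 0.3  0.2 -1.8]
```

View pics/w8.png

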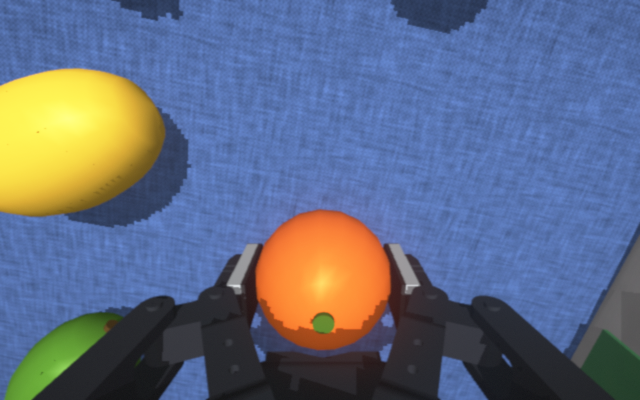

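View pics/s8.png

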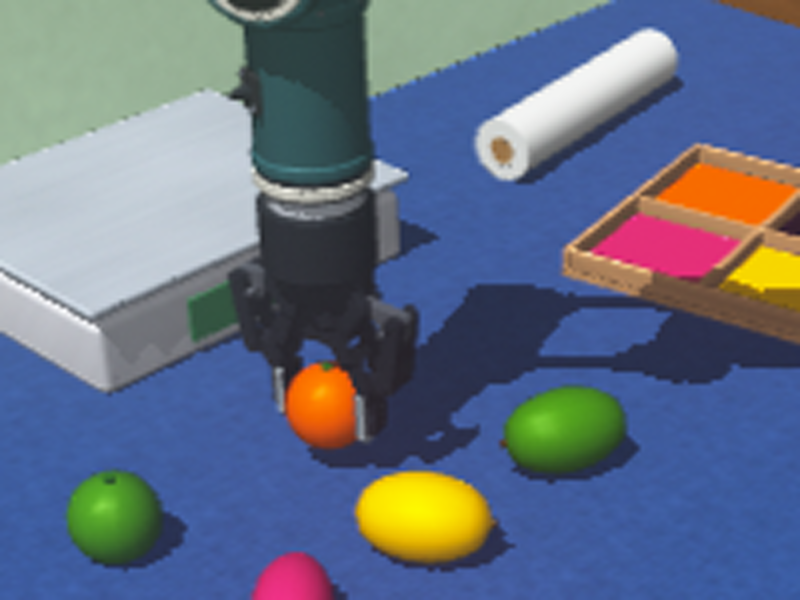

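Request:
play_rows([
  {"x":0,"y":0,"z":30,"wx":0,"wy":0,"wz":0,"fingers":1},
  {"x":0,"y":-10,"z":65,"wx":0,"wy":0,"wz":0,"fingers":1},
  {"x":2,"y":-35,"z":90,"wx":0,"wy":0,"wz":0,"fingers":1},
  {"x":5,"y":-70,"z":100,"wx":0,"wy":0,"wz":0,"fingers":1},
  {"x":8,"y":-110,"z":100,"wx":0,"wy":0,"wz":0,"fingers":1},
  {"x":11,"y":-155,"z":100,"wx":0,"wy":0,"wz":0,"fingers":1},
  {"x":14,"y":-200,"z":100,"wx":0,"wy":0,"wz":0,"fingers":1},
  {"x":17,"y":-245,"z":100,"wx":0,"wy":0,"wz":0,"fingers":1},
  {"x":20,"y":-290,"z":100,"wx":0,"wy":0,"wz":0,"fingers":1},
  {"x":23,"y":-335,"z":100,"wx":0,"wy":0,"wz":0,"fingers":1},
  {"x":27,"y":-380,"z":100,"wx":0,"wy":0,"wz":0,"fingers":1},
  {"x":30,"y":-420,"z":100,"wx":0,"wy":0,"wz":0,"fingers":1},
  {"x":33,"y":-455,"z":100,"wx":0,"wy":0,"wz":0,"fingers":1},
  {"x":35,"y":-480,"z":90,"wx":0,"wy":0,"wz":0,"fingers":1},
  {"x":35,"y":-491,"z":75,"wx":0,"wy":0,"wz":0,"fingers":1},
  {"x":35,"y":-491,"z":60,"wx":0,"wy":0,"wz":0,"fingers":1},
  {"x":35,"y":-491,"z":60,"wx":0,"wy":0,"wz":0,"fingers":1},
], grip_force=40)

```text
time: 14.08
tool_pos: [0.5955, -0.2579, 0.104]
tcp_rot: [1.061, 1.303, -1.063]
wrist_force: [-0.7, 0.6, -2.5]
width: 0.675
```

```bash
python3 -c "
from look import *
from tray import *
s,c,W=look('w9');trayfit(W)"
```

```text
t 14.075 pos [ 595.5 -257.9  104. ] down [-0.005  0.003 -1.   ] jaw 11.4 w 0.675 F [-0.7  0.6 -2.5]
tray 13001 [ 529.3 -214.6] 11.41 cost 0.067 {'y': [461.0, -169.2], 'p': [574.7, -146.3], 'o': [597.6, -260.0], 'b': [483.9, -282.9]}
```

View pics/w9.png

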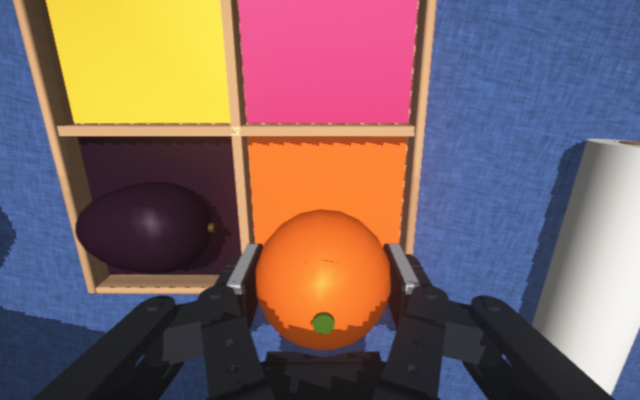

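Request:
play_rows([
  {"x":0,"y":0,"z":-15,"wx":0,"wy":0,"wz":0,"fingers":1},
  {"x":0,"y":0,"z":-35,"wx":0,"wy":0,"wz":0,"fingers":1},
  {"x":0,"y":0,"z":-50,"wx":0,"wy":0,"wz":0,"fingers":1},
  {"x":0,"y":0,"z":-60,"wx":0,"wy":0,"wz":0,"fingers":1},
  {"x":0,"y":0,"z":-65,"wx":0,"wy":0,"wz":0,"fingers":1},
  {"x":0,"y":0,"z":-67,"wx":0,"wy":0,"wz":0,"fingers":1},
  {"x":0,"y":0,"z":-68,"wx":0,"wy":0,"wz":0,"fingers":1},
  {"x":0,"y":0,"z":-68,"wx":0,"wy":0,"wz":0,"fingers":1},
], grip_force=40)

```text
time: 15.12
tool_pos: [0.5979, -0.2602, 0.0398]
tcp_rot: [1.061, 1.296, -1.061]
wrist_force: [-0.3, 0.3, -2.4]
width: 0.675
```

Request:
play_rows([
  {"x":0,"y":0,"z":-1,"wx":0,"wy":0,"wz":0,"fingers":1},
  {"x":0,"y":0,"z":-1.5,"wx":0,"wy":0,"wz":0,"fingers":1},
  {"x":0,"y":0,"z":-1.5,"wx":0,"wy":0,"wz":0,"fingers":1},
], grip_force=20)

```text
time: 15.5
tool_pos: [0.5978, -0.2602, 0.0385]
tcp_rot: [1.061, 1.296, -1.061]
wrist_force: [-1.2, -0.3, 2.2]
width: 0.677
```

Request:
play_rows([
  {"x":0,"y":0,"z":0,"wx":0,"wy":0,"wz":0,"fingers":-0.4},
  {"x":0,"y":0,"z":0,"wx":0,"wy":0,"wz":0,"fingers":-0.55},
  {"x":0,"y":0,"z":0,"wx":0,"wy":0,"wz":0,"fingers":-0.65},
  {"x":0,"y":0,"z":0,"wx":0,"wy":0,"wz":0,"fingers":-0.65},
  {"x":0,"y":0,"z":10,"wx":0,"wy":0,"wz":0,"fingers":-0.65},
  {"x":0,"y":0,"z":30,"wx":0,"wy":0,"wz":0,"fingers":-0.65},
  {"x":0,"y":0,"z":70,"wx":0,"wy":0,"wz":0,"fingers":-0.8},
  {"x":0,"y":0,"z":120,"wx":0,"wy":0,"wz":0,"fingers":-1},
  {"x":0,"y":0,"z":150,"wx":0,"wy":0,"wz":0,"fingers":-1},
  {"x":0,"y":0,"z":150,"wx":0,"wy":0,"wz":0,"fingers":-1},
], grip_force=20)

```text
time: 16.75
tool_pos: [0.6002, -0.2613, 0.1939]
tcp_rot: [1.062, 1.287, -1.058]
wrist_force: [1.1, -0.5, -0.0]
width: 1.0
```

```bash
python3 -c "
from look import *
from tray import *
s,c,W=look('w10');trayfit(W);placed(W,'orange',(597.7,-260))
"
```

```text
t 16.75 pos [ 600.2 -261.3  193.9] down [ 0.009 -0.004 -1.   ] jaw 11.4 w 1.0 F [ 1.1 -0.5 -0. ]
tray 8299 [ 529.2 -214.7] 11.5 cost 0.009 {'y': [460.8, -169.4], 'p': [574.4, -146.3], 'o': [597.6, -259.9], 'b': [483.9, -283.1]}
PLACED orange 3325 [ 596.8 -260.6] err [-0.9 -0.6] 155.19999999999982 rms 1.33 zmax 0.0678
```

View pics/w10.png

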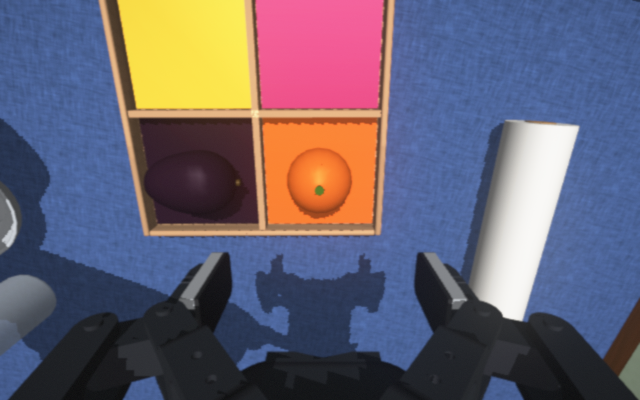

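The orange stands centred at (319,180) in its cell, with the stem dot on top. Next is the mango.

Request:
play_rows([
  {"x":-10,"y":30,"z":10,"wx":0,"wy":0,"wz":-4,"fingers":-1},
  {"x":-25,"y":85,"z":10,"wx":0,"wy":0,"wz":-10,"fingers":-1},
  {"x":-42,"y":140,"z":10,"wx":0,"wy":0,"wz":-18,"fingers":-1},
  {"x":-60,"y":195,"z":10,"wx":0,"wy":0,"wz":-26,"fingers":-1},
  {"x":-76,"y":250,"z":10,"wx":0,"wy":0,"wz":-34,"fingers":-1},
  {"x":-93,"y":305,"z":10,"wx":0,"wy":0,"wz":-42,"fingers":-1},
  {"x":-110,"y":360,"z":10,"wx":0,"wy":0,"wz":-50,"fingers":-1},
  {"x":-126,"y":415,"z":10,"wx":0,"wy":0,"wz":-58,"fingers":-1},
  {"x":-142,"y":470,"z":10,"wx":0,"wy":0,"wz":-64,"fingers":-1},
  {"x":-154,"y":510,"z":10,"wx":0,"wy":0,"wz":-68,"fingers":-1},
  {"x":-157,"y":523,"z":10,"wx":0,"wy":0,"wz":-68,"fingers":-1},
  {"x":-157,"y":523,"z":10,"wx":0,"wy":0,"wz":-68,"fingers":-1},
  {"x":-157,"y":523,"z":10,"wx":0,"wy":0,"wz":-68,"fingers":-1},
], grip_force=40)

```text
time: 18.42
tool_pos: [0.4406, 0.2618, 0.1972]
tcp_rot: [1.889, 0.566, -1.891]
wrist_force: [0.2, -0.4, 0.0]
width: 0.994
```

```bash
python3 -c "
from look import *
s,c,W=look('w11','mango',(441,263));print(s['q'].round(2))
"
```

```text
t 18.425 pos [440.6 261.8 197.2] down [-0.001 -0.001 -1.   ] jaw -56.6 w 0.994 F [ 0.2 -0.4  0. ]
mango 4479 [439.6 263.3] 33.4 rms 0.59 zmax 0.0593
rect [438.9 263. ] [91.3 57.1] 35.2
[ 0.49 -0.    2.01 -0.    1.14  1.48]
```

View pics/w11.png

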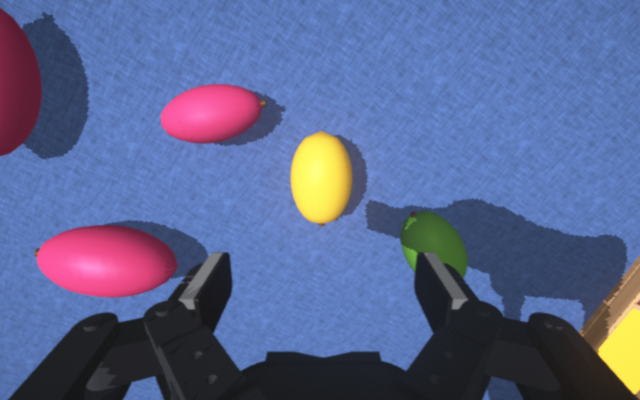

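Request:
play_rows([
  {"x":-1,"y":0.3,"z":-40,"wx":0,"wy":0,"wz":0,"fingers":-1},
  {"x":-1,"y":0.3,"z":-85,"wx":0,"wy":0,"wz":0,"fingers":-1},
  {"x":-1,"y":0.3,"z":-125,"wx":0,"wy":0,"wz":0,"fingers":-1},
  {"x":-1,"y":0.3,"z":-155,"wx":0,"wy":0,"wz":0,"fingers":-1},
  {"x":-1,"y":0.3,"z":-168,"wx":0,"wy":0,"wz":0,"fingers":-1},
  {"x":-1,"y":0.3,"z":-170,"wx":0,"wy":0,"wz":0,"fingers":-1},
  {"x":-1,"y":0.3,"z":-170,"wx":0,"wy":0,"wz":0,"fingers":-0.5},
  {"x":-1,"y":0.3,"z":-170,"wx":0,"wy":0,"wz":0,"fingers":-0.3},
  {"x":-1,"y":0.3,"z":-170,"wx":0,"wy":0,"wz":0,"fingers":0.2},
  {"x":-1,"y":0.3,"z":-170,"wx":0,"wy":0,"wz":0,"fingers":1},
  {"x":-1,"y":0.3,"z":-170,"wx":0,"wy":0,"wz":0,"fingers":1},
  {"x":-1,"y":0.3,"z":-170,"wx":0,"wy":0,"wz":0,"fingers":1},
], grip_force=40)

```text
time: 19.98
tool_pos: [0.4408, 0.2639, 0.0298]
tcp_rot: [1.893, 0.568, -1.887]
wrist_force: [-1.6, -0.7, 5.4]
width: 0.654
```

Request:
play_rows([
  {"x":0,"y":0,"z":5,"wx":0,"wy":0,"wz":0,"fingers":1},
  {"x":0,"y":0,"z":12,"wx":0,"wy":0,"wz":0,"fingers":1},
  {"x":0,"y":0,"z":20,"wx":0,"wy":0,"wz":0,"fingers":1},
  {"x":0,"y":0,"z":20,"wx":0,"wy":0,"wz":0,"fingers":1},
], grip_force=40)

```text
time: 20.48
tool_pos: [0.4402, 0.2637, 0.0488]
tcp_rot: [1.892, 0.568, -1.888]
wrist_force: [-0.8, 0.3, -2.8]
width: 0.658
```

```bash
python3 -c "
from look import *
look('w12')"
```

```text
t 20.475 pos [440.2 263.7  48.8] down [ 0.002  0.001 -1.   ] jaw -56.6 w 0.658 F [-0.8  0.3 -2.8]
```

View pics/w12.png

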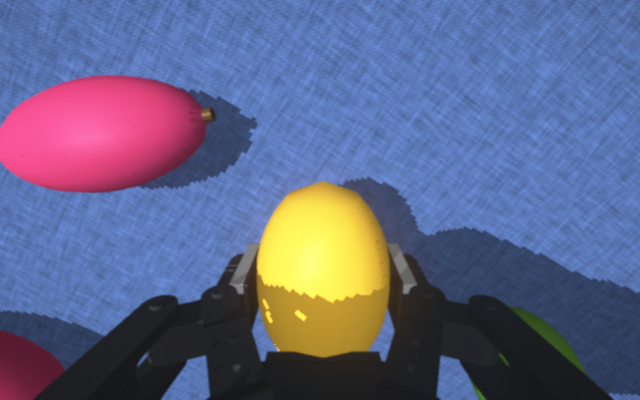

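Request:
play_rows([
  {"x":0,"y":0,"z":30,"wx":0,"wy":0,"wz":0,"fingers":1},
  {"x":0,"y":-8,"z":70,"wx":0,"wy":0,"wz":0,"fingers":1},
  {"x":1,"y":-25,"z":105,"wx":0,"wy":0,"wz":0,"fingers":1},
  {"x":3,"y":-55,"z":120,"wx":0,"wy":0,"wz":-1,"fingers":1},
  {"x":5,"y":-90,"z":120,"wx":0,"wy":0,"wz":-3,"fingers":1},
  {"x":7,"y":-130,"z":120,"wx":0,"wy":0,"wz":-6,"fingers":1},
  {"x":9,"y":-170,"z":120,"wx":0,"wy":0,"wz":-9,"fingers":1},
  {"x":11,"y":-210,"z":120,"wx":0,"wy":0,"wz":-12,"fingers":1},
  {"x":13,"y":-250,"z":120,"wx":0,"wy":0,"wz":-15,"fingers":1},
  {"x":15,"y":-290,"z":120,"wx":0,"wy":0,"wz":-18,"fingers":1},
  {"x":17,"y":-330,"z":120,"wx":0,"wy":0,"wz":-20,"fingers":1},
  {"x":19,"y":-370,"z":110,"wx":0,"wy":0,"wz":-22,"fingers":1},
  {"x":20.5,"y":-405,"z":95,"wx":0,"wy":0,"wz":-22,"fingers":1},
  {"x":21.4,"y":-425,"z":80,"wx":0,"wy":0,"wz":-22,"fingers":1},
  {"x":21.4,"y":-432.7,"z":65,"wx":0,"wy":0,"wz":-22,"fingers":1},
  {"x":21.4,"y":-432.7,"z":60,"wx":0,"wy":0,"wz":-22,"fingers":1},
  {"x":21.4,"y":-432.7,"z":60,"wx":0,"wy":0,"wz":-22,"fingers":1},
], grip_force=40)

```text
time: 22.65
tool_pos: [0.4604, -0.1684, 0.1072]
tcp_rot: [2.116, 0.213, -2.118]
wrist_force: [-0.4, -0.5, -2.5]
width: 0.654
```

```bash
python3 -c "
from look import *
from tray import *
s,c,W=look('w13');trayfit(W)"
```

```text
t 22.65 pos [ 460.4 -168.4  107.2] down [-0.001  0.001 -1.   ] jaw -78.6 w 0.654 F [-0.4 -0.5 -2.5]
tray 13219 [ 529.4 -214.5] 11.46 cost 0.363 {'y': [461.1, -169.2], 'p': [574.8, -146.1], 'o': [597.8, -259.8], 'b': [484.1, -282.9]}
```

View pics/w13.png

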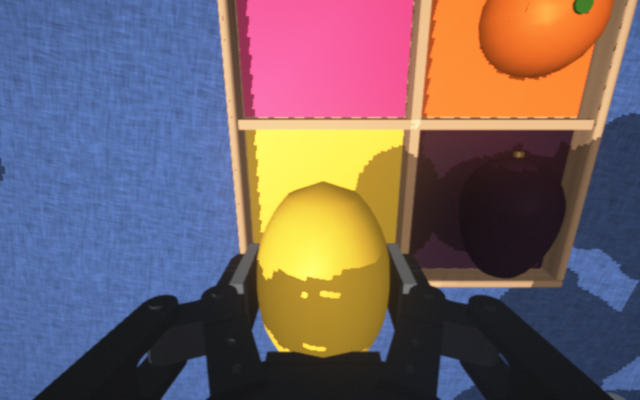

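Request:
play_rows([
  {"x":0,"y":0,"z":-15,"wx":0,"wy":0,"wz":0,"fingers":1},
  {"x":0,"y":0,"z":-35,"wx":0,"wy":0,"wz":0,"fingers":1},
  {"x":0,"y":0,"z":-50,"wx":0,"wy":0,"wz":0,"fingers":1},
  {"x":0,"y":0,"z":-60,"wx":0,"wy":0,"wz":0,"fingers":1},
  {"x":0,"y":0,"z":-65,"wx":0,"wy":0,"wz":0,"fingers":1},
  {"x":0,"y":0,"z":-67,"wx":0,"wy":0,"wz":0,"fingers":1},
  {"x":0,"y":0,"z":-68,"wx":0,"wy":0,"wz":0,"fingers":1},
  {"x":0,"y":0,"z":-68,"wx":0,"wy":0,"wz":0,"fingers":1},
], grip_force=40)

```text
time: 23.7
tool_pos: [0.4613, -0.1696, 0.0402]
tcp_rot: [2.117, 0.211, -2.116]
wrist_force: [0.1, -0.3, -1.9]
width: 0.657
```

Request:
play_rows([
  {"x":0,"y":0,"z":-1,"wx":0,"wy":0,"wz":0,"fingers":1},
  {"x":0,"y":0,"z":-1.5,"wx":0,"wy":0,"wz":0,"fingers":1},
  {"x":0,"y":0,"z":-1.5,"wx":0,"wy":0,"wz":0,"fingers":1},
], grip_force=20)

```text
time: 24.08
tool_pos: [0.4611, -0.1695, 0.0388]
tcp_rot: [2.117, 0.211, -2.116]
wrist_force: [-2.3, 0.3, 3.4]
width: 0.654
```

Request:
play_rows([
  {"x":0,"y":0,"z":0,"wx":0,"wy":0,"wz":0,"fingers":-0.35},
  {"x":0,"y":0,"z":0,"wx":0,"wy":0,"wz":0,"fingers":-0.5},
  {"x":0,"y":0,"z":0,"wx":0,"wy":0,"wz":0,"fingers":-0.65},
  {"x":0,"y":0,"z":0,"wx":0,"wy":0,"wz":0,"fingers":-0.65},
  {"x":0,"y":0,"z":10,"wx":0,"wy":0,"wz":0,"fingers":-0.65},
  {"x":0,"y":0,"z":30,"wx":0,"wy":0,"wz":0,"fingers":-0.65},
  {"x":0,"y":0,"z":70,"wx":0,"wy":0,"wz":0,"fingers":-0.8},
  {"x":0,"y":0,"z":120,"wx":0,"wy":0,"wz":0,"fingers":-1},
  {"x":0,"y":0,"z":150,"wx":0,"wy":0,"wz":0,"fingers":-1},
  {"x":0,"y":0,"z":150,"wx":0,"wy":0,"wz":0,"fingers":-1},
], grip_force=20)

```text
time: 25.32
tool_pos: [0.4632, -0.1704, 0.1924]
tcp_rot: [2.122, 0.207, -2.108]
wrist_force: [-0.6, -0.2, 0.1]
width: 1.002
```

```bash
python3 -c "
from look import *
from tray import *
s,c,W=look('w14');trayfit(W);placed(W,'mango',(461,-169.4));placed(W,'avo',(484,-283))
s,c=pickle.load(open('w11.pkl','rb'));W=cloud(c,pose(s));placed(W,'sp',(437,378),0)
"
```

```text
t 25.325 pos [ 463.2 -170.4  192.4] down [ 0.007 -0.003 -1.   ] jaw -78.6 w 1.002 F [-0.6 -0.2  0.1]
tray 8173 [ 529.4 -214.4] 11.48 cost 0.077 {'y': [461.0, -169.1], 'p': [574.7, -146.0], 'o': [597.7, -259.7], 'b': [484.1, -282.8]}
PLACED mango 4820 [ 459.8 -169.9] err [-1.2 -0.5] 11.4 rms 0.6 zmax 0.0682
PLACED avo 4790 [ 483.5 -284.7] err [-0.5 -1.7] 193.5 rms 0.76 zmax 0.069
PLACED sp 4443 [434.3 378.9] err [-2.7  0.9] 134.5 rms 0.97 zmax 0.0516
```

View pics/w14.png

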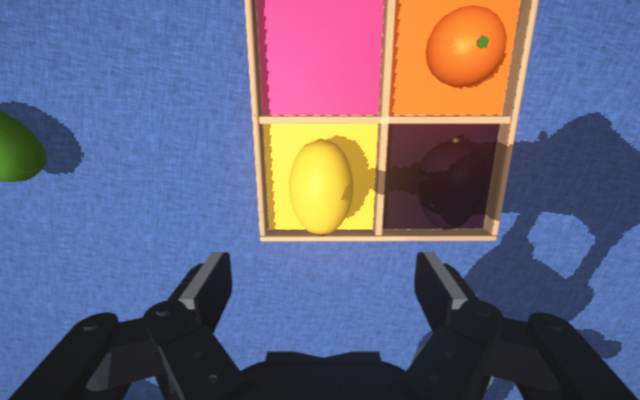

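The mango lies centred at (321,187) in the yellow cell. Next is the small sweet potato.

Request:
play_rows([
  {"x":0,"y":25,"z":10,"wx":0,"wy":0,"wz":8,"fingers":-1},
  {"x":-2,"y":70,"z":10,"wx":0,"wy":0,"wz":18,"fingers":-1},
  {"x":-5,"y":120,"z":10,"wx":0,"wy":0,"wz":28,"fingers":-1},
  {"x":-8,"y":170,"z":10,"wx":0,"wy":0,"wz":38,"fingers":-1},
  {"x":-10,"y":220,"z":10,"wx":0,"wy":0,"wz":48,"fingers":-1},
  {"x":-12,"y":270,"z":10,"wx":0,"wy":0,"wz":58,"fingers":-1},
  {"x":-15,"y":320,"z":10,"wx":0,"wy":0,"wz":68,"fingers":-1},
  {"x":-17,"y":370,"z":10,"wx":0,"wy":0,"wz":78,"fingers":-1},
  {"x":-20,"y":420,"z":10,"wx":0,"wy":0,"wz":88,"fingers":-1},
  {"x":-22,"y":465,"z":10,"wx":0,"wy":0,"wz":98,"fingers":-1},
  {"x":-24,"y":505,"z":10,"wx":0,"wy":0,"wz":108,"fingers":-1},
  {"x":-26,"y":535,"z":10,"wx":0,"wy":0,"wz":117,"fingers":-1},
  {"x":-26,"y":548,"z":10,"wx":0,"wy":0,"wz":123,"fingers":-1},
  {"x":-26,"y":548,"z":10,"wx":0,"wy":0,"wz":123,"fingers":-1},
  {"x":-26,"y":548,"z":10,"wx":0,"wy":0,"wz":123,"fingers":-1},
], grip_force=40)

```text
time: 27.25
tool_pos: [0.4343, 0.3776, 0.197]
tcp_rot: [0.622, 1.48, -0.625]
wrist_force: [0.2, -0.7, 0.4]
width: 0.999
```

```bash
python3 -c "
from look import *
s,c,W=look('w15','sp',(435,378));print(s['q'].round(2))
"
```

```text
t 27.25 pos [434.3 377.6 197. ] down [-0.002 -0.002 -1.   ] jaw 44.3 w 0.999 F [ 0.2 -0.7  0.4]
sp 3816 [436.1 376.9] 314.6 rms 1.04 zmax 0.0513
rect [435.7 376.7] [48.2 97.9] 45.5
[ 0.67  0.12  1.88 -0.    1.14 -0.1 ]
```

View pics/w15.png

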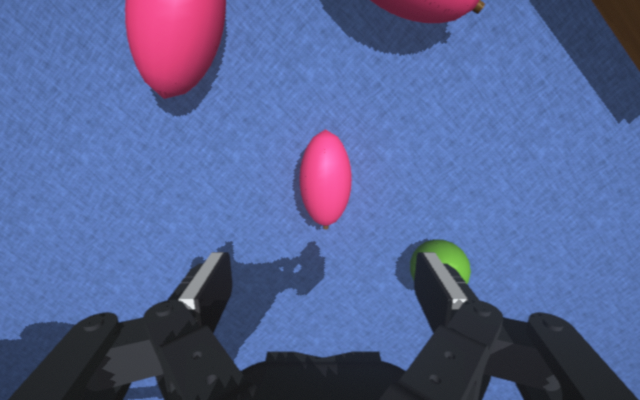

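Request:
play_rows([
  {"x":1,"y":-1.5,"z":-40,"wx":0,"wy":0,"wz":0,"fingers":-1},
  {"x":1,"y":-1.5,"z":-85,"wx":0,"wy":0,"wz":0,"fingers":-1},
  {"x":1,"y":-1.5,"z":-125,"wx":0,"wy":0,"wz":0,"fingers":-1},
  {"x":1,"y":-1.5,"z":-155,"wx":0,"wy":0,"wz":0,"fingers":-1},
  {"x":1,"y":-1.5,"z":-168,"wx":0,"wy":0,"wz":0,"fingers":-1},
  {"x":1,"y":-1.5,"z":-172,"wx":0,"wy":0,"wz":0,"fingers":-1},
  {"x":1,"y":-1.5,"z":-172,"wx":0,"wy":0,"wz":0,"fingers":-0.5},
  {"x":1,"y":-1.5,"z":-172,"wx":0,"wy":0,"wz":0,"fingers":-0.3},
  {"x":1,"y":-1.5,"z":-172,"wx":0,"wy":0,"wz":0,"fingers":-0.1},
  {"x":1,"y":-1.5,"z":-172,"wx":0,"wy":0,"wz":0,"fingers":0.4},
  {"x":1,"y":-1.5,"z":-172,"wx":0,"wy":0,"wz":0,"fingers":1},
  {"x":1,"y":-1.5,"z":-172,"wx":0,"wy":0,"wz":0,"fingers":1},
  {"x":1,"y":-1.5,"z":-172,"wx":0,"wy":0,"wz":0,"fingers":1},
], grip_force=40)

```text
time: 28.92
tool_pos: [0.4368, 0.3778, 0.0281]
tcp_rot: [0.623, 1.479, -0.62]
wrist_force: [-1.0, -1.6, 4.9]
width: 0.566
```

Request:
play_rows([
  {"x":0,"y":0,"z":5,"wx":0,"wy":0,"wz":0,"fingers":1},
  {"x":0,"y":0,"z":12,"wx":0,"wy":0,"wz":0,"fingers":1},
  {"x":0,"y":0,"z":20,"wx":0,"wy":0,"wz":0,"fingers":1},
  {"x":0,"y":0,"z":20,"wx":0,"wy":0,"wz":0,"fingers":1},
], grip_force=40)

```text
time: 29.42
tool_pos: [0.4366, 0.3776, 0.0474]
tcp_rot: [0.623, 1.479, -0.621]
wrist_force: [-0.6, 0.1, -1.5]
width: 0.562
```

```bash
python3 -c "
from look import *
look('w16')"
```

```text
t 29.425 pos [436.6 377.6  47.4] down [ 0.002  0.001 -1.   ] jaw 44.4 w 0.562 F [-0.6  0.1 -1.5]
```

View pics/w16.png

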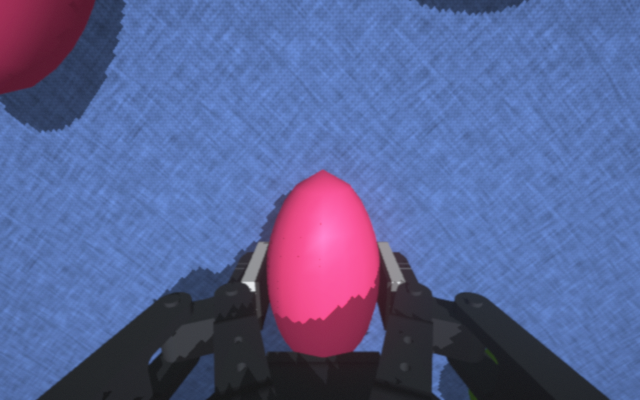

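Request:
play_rows([
  {"x":0,"y":0,"z":30,"wx":0,"wy":0,"wz":0,"fingers":1},
  {"x":2,"y":-8,"z":70,"wx":0,"wy":0,"wz":0,"fingers":1},
  {"x":7,"y":-27,"z":95,"wx":0,"wy":0,"wz":-1,"fingers":1},
  {"x":15,"y":-58,"z":100,"wx":0,"wy":0,"wz":-3,"fingers":1},
  {"x":25,"y":-95,"z":100,"wx":0,"wy":0,"wz":-6,"fingers":1},
  {"x":36,"y":-137,"z":100,"wx":0,"wy":0,"wz":-9,"fingers":1},
  {"x":48,"y":-180,"z":100,"wx":0,"wy":0,"wz":-12,"fingers":1},
  {"x":60,"y":-225,"z":100,"wx":0,"wy":0,"wz":-15,"fingers":1},
  {"x":72,"y":-270,"z":100,"wx":0,"wy":0,"wz":-18,"fingers":1},
  {"x":84,"y":-315,"z":100,"wx":0,"wy":0,"wz":-21,"fingers":1},
  {"x":96,"y":-360,"z":100,"wx":0,"wy":0,"wz":-24,"fingers":1},
  {"x":107,"y":-405,"z":100,"wx":0,"wy":0,"wz":-27,"fingers":1},
  {"x":118,"y":-445,"z":100,"wx":0,"wy":0,"wz":-30,"fingers":1},
  {"x":128,"y":-480,"z":95,"wx":0,"wy":0,"wz":-33,"fingers":1},
  {"x":135,"y":-507,"z":85,"wx":0,"wy":0,"wz":-33,"fingers":1},
  {"x":138.7,"y":-520,"z":72,"wx":0,"wy":0,"wz":-33,"fingers":1},
  {"x":138.7,"y":-523,"z":62,"wx":0,"wy":0,"wz":-33,"fingers":1},
  {"x":138.7,"y":-523,"z":60,"wx":0,"wy":0,"wz":-33,"fingers":1},
  {"x":138.7,"y":-523,"z":60,"wx":0,"wy":0,"wz":-33,"fingers":1},
], grip_force=40)

```text
time: 31.85
tool_pos: [0.5743, -0.1448, 0.106]
tcp_rot: [1.061, 1.298, -1.061]
wrist_force: [-0.2, 0.1, -1.8]
width: 0.564
```

```bash
python3 -c "
from look import *
from tray import *
s,c,W=look('w17');trayfit(W)"
```

```text
t 31.85 pos [ 574.3 -144.8  106. ] down [-0.001  0.001 -1.   ] jaw 11.5 w 0.564 F [-0.2  0.1 -1.8]
tray 8916 [ 529.5 -214.5] 11.56 cost 0.044 {'y': [461.1, -169.3], 'p': [574.7, -146.1], 'o': [598.0, -259.8], 'b': [484.3, -283.0]}
```

View pics/w17.png

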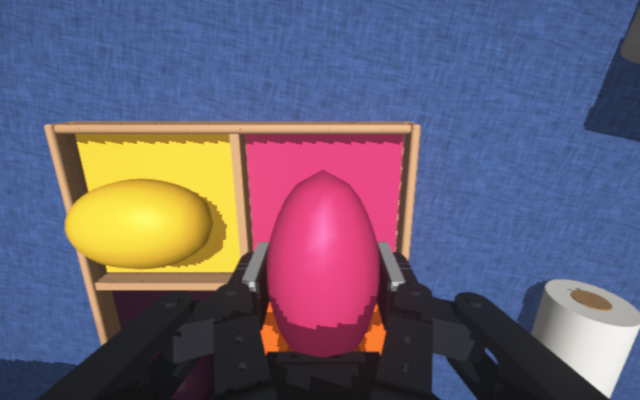

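Request:
play_rows([
  {"x":0,"y":0,"z":-15,"wx":0,"wy":0,"wz":0,"fingers":1},
  {"x":0,"y":0,"z":-35,"wx":0,"wy":0,"wz":0,"fingers":1},
  {"x":0,"y":0,"z":-50,"wx":0,"wy":0,"wz":0,"fingers":1},
  {"x":0,"y":0,"z":-60,"wx":0,"wy":0,"wz":0,"fingers":1},
  {"x":0,"y":0,"z":-65,"wx":0,"wy":0,"wz":0,"fingers":1},
  {"x":0,"y":0,"z":-67,"wx":0,"wy":0,"wz":0,"fingers":1},
  {"x":0,"y":0,"z":-68,"wx":0,"wy":0,"wz":0,"fingers":1},
  {"x":0,"y":0,"z":-68,"wx":0,"wy":0,"wz":0,"fingers":1},
], grip_force=40)

```text
time: 32.9
tool_pos: [0.575, -0.146, 0.0388]
tcp_rot: [1.062, 1.296, -1.061]
wrist_force: [0.6, 0.5, -1.9]
width: 0.562
```

Request:
play_rows([
  {"x":0,"y":0,"z":-1,"wx":0,"wy":0,"wz":0,"fingers":1},
  {"x":0,"y":0,"z":-1.5,"wx":0,"wy":0,"wz":0,"fingers":1},
  {"x":0,"y":0,"z":-1.5,"wx":0,"wy":0,"wz":0,"fingers":1},
], grip_force=20)

```text
time: 33.28
tool_pos: [0.5748, -0.146, 0.0372]
tcp_rot: [1.061, 1.296, -1.061]
wrist_force: [-0.9, 0.0, 0.4]
width: 0.56
```

Contact is just starting, so I'll go 1 mm lower and then open.

Request:
play_rows([
  {"x":0,"y":0,"z":-0.8,"wx":0,"wy":0,"wz":0,"fingers":1},
  {"x":0,"y":0,"z":-0.8,"wx":0,"wy":0,"wz":0,"fingers":1},
  {"x":0,"y":0,"z":-0.8,"wx":0,"wy":0,"wz":0,"fingers":-0.2},
  {"x":0,"y":0,"z":-0.8,"wx":0,"wy":0,"wz":0,"fingers":-0.35},
  {"x":0,"y":0,"z":-0.8,"wx":0,"wy":0,"wz":0,"fingers":-0.5},
  {"x":0,"y":0,"z":-0.8,"wx":0,"wy":0,"wz":0,"fingers":-0.55},
  {"x":0,"y":0,"z":-0.8,"wx":0,"wy":0,"wz":0,"fingers":-0.55},
  {"x":0,"y":0,"z":10,"wx":0,"wy":0,"wz":0,"fingers":-0.55},
  {"x":0,"y":0,"z":30,"wx":0,"wy":0,"wz":0,"fingers":-0.55},
  {"x":0,"y":0,"z":70,"wx":0,"wy":0,"wz":0,"fingers":-0.8},
  {"x":0,"y":0,"z":120,"wx":0,"wy":0,"wz":0,"fingers":-1},
  {"x":0,"y":0,"z":170,"wx":0,"wy":0,"wz":0,"fingers":-1},
  {"x":0,"y":30,"z":200,"wx":0,"wy":0,"wz":0,"fingers":-1},
  {"x":-30,"y":40,"z":230,"wx":0,"wy":0,"wz":0,"fingers":-1},
  {"x":-40,"y":0,"z":240,"wx":0,"wy":0,"wz":0,"fingers":-1},
  {"x":-45,"y":-40,"z":240,"wx":0,"wy":0,"wz":0,"fingers":-1},
  {"x":-45,"y":-60,"z":240,"wx":0,"wy":0,"wz":0,"fingers":-1},
  {"x":-45,"y":-60,"z":240,"wx":0,"wy":0,"wz":0,"fingers":-1},
  {"x":-45,"y":-60,"z":240,"wx":0,"wy":0,"wz":0,"fingers":-1},
], grip_force=20)

```text
time: 35.65
tool_pos: [0.5296, -0.2051, 0.2767]
tcp_rot: [1.062, 1.298, -1.061]
wrist_force: [0.1, 0.2, -0.2]
width: 1.001
```

```bash
python3 -c "
from look import *
from tray import *
s,c,W=look('w18');trayfit(W)
for o,n in dict(sp=(574.7,-146.1),mango=(461,-169.3),orange=(597.7,-259.9),avo=(484,-283)).items(): placed(W,o,n)
for cam in ('scene','side'):
    cc=eyes.read_camera(cam);cv2.imwrite(f'pics/{cam}9.png',cc['frame'][...,::-1]);V=cloud(cc)
    print(cam)
    for o,n in dict(gm=(442,128),go=(587,394)).items(): placed(V,o,n,0); placed(cloud(pickle.load(open(cam+'0.pkl','rb'))),o,n,0)
"
```

```text
t 35.65 pos [ 529.6 -205.1  276.7] down [-0.     0.001 -1.   ] jaw 11.4 w 1.001 F [ 0.1  0.2 -0.2]
tray 5898 [ 528.8 -214.7] 11.44 cost 0.057 {'y': [460.5, -169.3], 'p': [574.2, -146.3], 'o': [597.2, -260.0], 'b': [483.5, -283.0]}
PLACED sp 2956 [ 574.1 -146.1] err [-0.6 -0. ] 102.1 rms 1.14 zmax 0.0605
PLACED mango 3356 [ 459.7 -170.2] err [-1.3 -0.9] 11.5 rms 0.64 zmax 0.0682
PLACED orange 1847 [ 596.7 -260.6] err [-1.  -0.7] 191.20000000000005 rms 1.28 zmax 0.0675
PLACED avo 2485 [ 483.5 -284.8] err [-0.5 -1.8] 192.7 rms 0.8 zmax 0.0681
scene
PLACED gm 401 [441.7 126.8] err [-0.3 -1.2] 61.8 rms 2.14 zmax 0.0618
PLACED gm 396 [442.3 127.1] err [ 0.3 -0.9] 64.8 rms 2.16 zmax 0.0614
PLACED go 415 [588.2 393. ] err [ 1.2 -1. ] 174.0 rms 1.75 zmax 0.058
PLACED go 414 [588.1 392.9] err [ 1.1 -1.1] 71.69999999999982 rms 1.76 zmax 0.0585
side
PLACED gm 416 [441.4 129.2] err [-0.6  1.2] 65.0 rms 2.16 zmax 0.0612
PLACED gm 422 [441.5 128.8] err [-0.5  0.8] 65.69999999999999 rms 2.08 zmax 0.0612
PLACED go 337 [586.  395.2] err [-1.   1.2] 62.0 rms 2.48 zmax 0.0612
PLACED go 332 [586.1 395.3] err [-0.9  1.3] 38.900000000001455 rms 2.28 zmax 0.0608
```

View pics/w18.png

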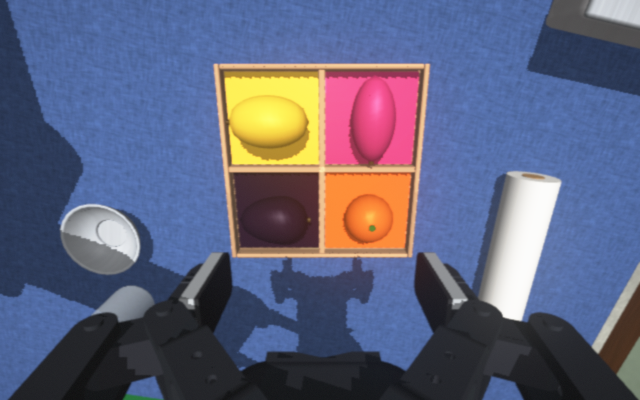

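View pics/side9.png

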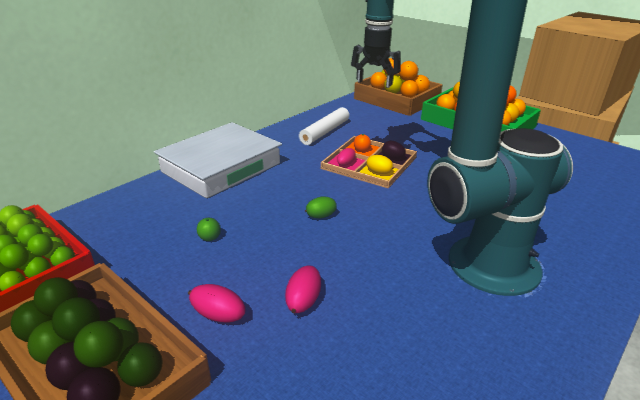

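All four fruits sit in their matching cells, and both green fruits are where they lay. Handing in.

```bash
python3 -c "
from workcell import finish_job
print(finish_job())"
```

```text
the job is handed in; nothing more can be done
None
```

I packed the avocado, orange, mango and the small (96 mm) sweet potato into the cells with their own liner colours, and handed the job in at about 36 s of the 109 s. Each was lowered until light contact showed (under 4 N) before I opened the fingers. The hand-in gave no verdict.

The last checks, from a wrist picture with the gripper raised clear:

| Fruit | Measured offset from liner centre (limit 15 mm) |
|---|---|
| Sweet potato | 0.6 mm |
| Orange | 1.2 mm |
| Mango | 1.6 mm |
| Avocado | 1.9 mm |

- **Posture:** tops measured about 60 mm high for the sweet potato and 68 mm for the others. That fits each fruit seated flat on its liner, and none looked tilted.
- **Green fruits:** both were within about 1 mm of where they lay, in both the scene and side cameras.
- **Disagreement:** the scene and side cameras placed the tray 2–4 mm differently from the wrist camera. I went by the wrist camera throughout, as its readings agreed within about 1 mm.
- **Refused call:** the first move call was refused for missing keys, before anything had moved.

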